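# Unstack the plaster moulds into their drying cradles

## Task

Take the two stacks of plaster moulds apart from the top and lay each mould, patterned and bordered face up, in the wooden drying cradle cut to its own outline (the cavity floor has the colour of the mould's border), flat down on the cavity floor. Set every mould down gently: plaster chips, so none may be dropped or knocked off a stack.

Things in the scene. Friction and masses are not known exactly. Their poses are not given: they have to be found in the camera images.
- mould_oct: Loose cream plaster mould, 130 g: regular octagon, 64 across the flats (69 over corners; flats face along x and y); 28 mm thick, sides upright; blue border on top and blue side band. Origin: centre of underside, z up. Starts at the bottom of a stack. Each stack stands on a fixed round bat, 116 wide, 12 thick; layers lie within 13 of centre, turned anyhow.
- mould_rect: Loose cream plaster mould, 180 g: rectangle, 90 along its x by 60 along its y; 28 mm thick, sides upright; green border on top and green side band. Origin: centre of underside, z up. Starts at the bottom of a stack. Each stack stands on a fixed round bat, 116 wide, 12 thick; layers lie within 13 of centre, turned anyhow.
- mould_hex: Loose cream plaster mould, 70 g: regular hexagon, 48 across the flats, 55 across corners (flats face along y, corners on x); 28 mm thick, sides upright; red border on top and red side band. Origin: centre of underside, z up. Starts in the second layer of a stack. Each stack stands on a fixed round bat, 116 wide, 12 thick; layers lie within 13 of centre, turned anyhow.
- mould_long: Loose cream plaster mould, 60 g: long shape with half-round ends, 58 along its x by 36 wide along its y, straight flanks 22 long; 28 mm thick, sides upright; yellow border on top and yellow side band. Origin: centre of underside, z up. Starts in the second layer of a stack. Each stack stands on a fixed round bat, 116 wide, 12 thick; layers lie within 13 of centre, turned anyhow.
- mould_round: Loose cream plaster mould, 30 g: small round disc, 34 in diameter; 28 mm thick, sides upright; black border on top and black side band. Origin: centre of underside, z up. Starts third and topmost on one stack. Each stack stands on a fixed round bat, 116 wide, 12 thick; layers lie within 13 of centre, turned anyhow.
- cradle_oct: Fixed plywood cradle, base 98 x 98 mm (x by y), 6 thick, with a rim round a cavity in mould_oct's outline (same axes), blue cavity floor. Origin: centre of underside, z up. Cavity floor is 6, rim top 17 above the origin (11 deep). Gap all round the mould 4 at the floor, 8 at the mouth (sloping walls); a seated mould stands 17 proud of the rim.
- cradle_rect: Fixed plywood cradle, base 124 x 94 mm (x by y), 6 thick, with a rim round a cavity in mould_rect's outline (same axes), green cavity floor. Origin: centre of underside, z up. Cavity floor is 6, rim top 17 above the origin (11 deep). Gap all round the mould 4 at the floor, 8 at the mouth (sloping walls); a seated mould stands 17 proud of the rim.
- cradle_hex: Fixed plywood cradle, base 89 x 82 mm (x by y), 6 thick, with a rim round a cavity in mould_hex's outline (same axes), red cavity floor. Origin: centre of underside, z up. Cavity floor is 6, rim top 17 above the origin (11 deep). Gap all round the mould 4 at the floor, 8 at the mouth (sloping walls); a seated mould stands 17 proud of the rim.
- cradle_long: Fixed plywood cradle, base 92 x 70 mm (x by y), 6 thick, with a rim round a cavity in mould_long's outline (same axes), yellow cavity floor. Origin: centre of underside, z up. Cavity floor is 6, rim top 17 above the origin (11 deep). Gap all round the mould 4 at the floor, 8 at the mouth (sloping walls); a seated mould stands 17 proud of the rim.
- cradle_round: Fixed plywood cradle, base 68 x 68 mm (x by y), 6 thick, with a rim round a cavity in mould_round's outline (same axes), black cavity floor. Origin: centre of underside, z up. Cavity floor is 6, rim top 17 above the origin (11 deep). Gap all round the mould 4 at the floor, 8 at the mouth (sloping walls); a seated mould stands 17 proud of the rim.
Not all that is in view belongs to the job. Leave any orange or purple look-alike of the mould_round alone.

How it is judged:
At the end, for the whole second after the job is handed in: Each of the five moulds lies in the cradle of its own outline: centre within 10 mm of the cradle's centre, underside on the cavity floor (within 3 mm), level, right way up within 4 degrees, released and at rest (horizontal distance between mould_oct and cradle_oct below 0.01 m and z of mould_oct in the frame of cradle_oct between 0.003 and 0.009 m and angle between each of mould_oct, mould_rect, mould_hex, mould_long, mould_round's own z axis and vertical below 0.07 rad and linear speed of each of mould_oct, mould_rect, mould_hex, mould_long, mould_round below 0.02 m/s and angular speed of each of mould_oct, mould_rect, mould_hex, mould_long, mould_round below 0.2 rad/s and contact force between each of mould_oct, mould_rect, mould_hex, mould_long, mould_round and the fingers below 0.1 N and horizontal distance between mould_rect and cradle_rect below 0.01 m and z of mould_rect in the frame of cradle_rect between 0.003 and 0.009 m and horizontal distance between mould_hex and cradle_hex below 0.01 m and z of mould_hex in the frame of cradle_hex between 0.003 and 0.009 m and horizontal distance between mould_long and cradle_long below 0.01 m and z of mould_long in the frame of cradle_long between 0.003 and 0.009 m and horizontal distance between mould_round and cradle_round below 0.01 m and z of mould_round in the frame of cradle_round between 0.003 and 0.009 m); the robot touches nothing.
It fails at once if the octagonal mould is dropped or knocked so that it falls (faster than 0.8 m/s, about 33 mm of free fall, out of the fingers) (linear speed of mould_oct above 0.8 m/s and contact force between mould_oct and the fingers below 0.05 N).
It fails at once if the rectangular mould is dropped or knocked so that it falls (faster than 0.8 m/s, about 33 mm of free fall, out of the fingers) (linear speed of mould_rect above 0.8 m/s and contact force between mould_rect and the fingers below 0.05 N).
It fails at once if the hexagonal mould is dropped or knocked so that it falls (faster than 0.8 m/s, about 33 mm of free fall, out of the fingers) (linear speed of mould_hex above 0.8 m/s and contact force between mould_hex and the fingers below 0.05 N).
It fails at once if the long mould is dropped or knocked so that it falls (faster than 0.8 m/s, about 33 mm of free fall, out of the fingers) (linear speed of mould_long above 0.8 m/s and contact force between mould_long and the fingers below 0.05 N).
It fails at once if the round mould is dropped or knocked so that it falls (faster than 0.8 m/s, about 33 mm of free fall, out of the fingers) (linear speed of mould_round above 0.8 m/s and contact force between mould_round and the fingers below 0.05 N).
It also fails if it takes over 109 s, if anything falls off the work surface, if the arm or the gripper's body presses on something with over 40 N, if the wrist force passes 120 N, or if a joint passes its speed limit or range.

## Robot

A 6-joint arm with a two-finger parallel gripper is mounted at the origin on the work surface. World frame = base frame: x ahead of the robot, y to its left, z up, the work surface at z = 0. Lengths are in m, angles in rad, forces in N, time in s.
With the tool pointing down it reaches from about 0.375 to 0.975 m from the base axis. Payload 3.8 kg.
Tool frame: the origin (TCP) lies midway between the tips of the shut fingers; the grasp point (between the pads) lies 19 mm behind it; z points along the fingers, y is the line along which they close (so a half turn about z gives the same grasp; the last joint's range is limited). The gripper opens to 85 mm and grips with 20 to 120 N. Pads are 22 mm wide; open, the fingers measure 114 mm over their backs; the gripper's body (76 mm by 85 mm) begins 54 mm behind the grasp point. The pads swing forward as they close: fully open they stand 13 mm farther back than shut.
Start: joints at [1.086, 0.264, 1.604, -0, 1.274, -0.037], TCP at [0.292, 0.608, 0.195] pointing down, gripper open.
Joint ranges: [-2.63, 2.63], [-0.94, 2.18], [0.31, 2.57], [-1.31, 4.45], [0, 2.66], [-2.55, 2.55]. Speed limits (rad/s): [2.57, 2.57, 3.14, 3.14, 3.14, 3.14].

## Interface

Orientations are given as a rotation vector (axis times angle).
In Python, from workcell import bot, cams gives the robot as it stands.
- The arm moves only by the tool play_rows, never from a script. Its argument "rows" is a list of rows, each a list of 2 entries, a list of its own where there are three numbers: the shift along the tool's x, y, z scaled (see below), then the turn, a rotation vector about the tool's x, y, z scaled (see below). A call has 1 to 20 rows; each row is the pose to reach, as a shift and turn from the pose commanded when the call began, along the tool's axes at that moment; what a row does not reach only later rows make up. The controller multiplies each number of a shift by 250 mm and each number of a turn by 45 degrees. A row lasts 1/12 s, in which the tool goes at most 41.7 mm and 7.16 degrees, less where a joint would pass 70% of its speed; a pose out of reach is approached as far as the arm can. A call with a number of a shift or a turn outside -1 to 1 is refused whole. A call with a gripper value outside its range is refused whole. "claw" is the opening, from -1 (shut) to 1 (fully open), set as the call begins (left out, the last holds). The fingers move at their own pace and stop on an object; "newtons" is the grip in N (left out, the last holds). Time passes only in rows, so rows that repeat a pose let the fingers close. It gives the time, the measured TCP pose, the force, the opening and the grip force at its end, in the units of the state.
- bot.read_state(): the state, without advancing time (a new reading comes with each control period).
- cams.read_camera(name): name is "side" or "top" or "wrist"; returns a dict with "image" (400x640x3 uint8, red, green, blue), "K" (3x3 intrinsics, pixels), "T" (4x4, takes a point from camera to world coordinates); the wrist camera has in their place "mount" (4x4, takes a point from camera to tool coordinates, whose origin is the TCP and whose axes are the flange's). Camera axes: x right, y down, z forward; pixel columns grow to the right and rows downward; lengths in m; the calibration is good to about 2 mm. A picture is of the moment at which its call begins: read the wrist's pose just before it. There is no depth.
- bot.finish_job(): hands the job in; it is judged then, once.
The state is a dict: "time": time; "q": joint angles; "joint_vel": joint speeds; "joint_torque": joint torques, N m; "tool_pos": TCP position; "tcp_rot": TCP orientation; "wrist_force": force on the tool from outside, world axes, zero at the start; "torque": the same for the moment, N m; "width": opening from 0.0 (shut) to 1.0 (fully open); "grip_force": force on a finger pad.
Only numpy, scipy, OpenCV 4.12 (cv2) and the standard library are available. Lean on these libraries where they do the work, as an engineer would, in place of code of your own. Each camera call takes 0.05 s, during which the arm holds its last target. There are 200 camera calls.

## Working session

There is one attempt and no reset: what is moved stays moved. The work goes in short steps, Python scripts to look and compute and a tool call to move; the robot and the scene stay as the last step left them, time stands still between calls to the robot, and variables do not carry over. Pictures are saved under pics/ and viewed, at most 14 in all, crops included, and the job is handed in when it is done.

Besides the shell and the picture viewer there is one more tool, called after "Call:" as name(argument=value, ...), one argument or row to a line, values as JSON. play_rows: Moves the arm, as the interface text tells. Its arguments: {"type":"object","properties":{"rows":{"type":"array","items":{"type":"array"}},"claw":{"type":"number"},"newtons":{"type":"number"}},"required":["rows"]}

```bash
ls; mkdir -p pics; python3 - <<'E'
from workcell import bot,cams
import cv2,json
s=bot.read_state();print({k:s[k] for k in('time','tool_pos','tcp_rot','width')})
for n in('top','side','wrist'):
    c=cams.read_camera(n);cv2.imwrite(f'pics/{n}0.png',c['image'][:,:,::-1])
    print(n,c['K'].tolist(),(c.get('T') if 'T' in c else c['mount']).round(4).tolist())
E
```

```text
pics
{'time': 0.0, 'tool_pos': array([0.29187526, 0.60771558, 0.19351016]), 'tcp_rot': array([-0.69736932, -3.06257885,  0.00351124]), 'width': 1.0000030595807667}
top [[418.4723891484568, 0.0, 319.4373300082273], [0.0, 418.4723891484568, 200.5566140663089], [0.0, 0.0, 1.0]] [[0.0131, -0.9824, 0.1861, 0.2648], [-0.9999, -0.0141, -0.0042, -0.0712], [0.0067, -0.186, -0.9825, 1.2021], [0.0, 0.0, 0.0, 1.0]]
side [[483.78469208415186, 0.0, 314.9887166695001], [0.0, 483.78469208415186, 201.36380188374744], [0.0, 0.0, 1.0]] [[0.9883, -0.0992, 0.1162, 0.3058], [-0.152, -0.7127, 0.6848, -0.8764], [0.0149, -0.6945, -0.7194, 0.9276], [0.0, 0.0, 0.0, 1.0]]
wrist [[282.5428192655551, 0.0, 318.2485815023705], [0.0, 282.5428192655551, 203.38291658431746], [0.0, 0.0, 1.0]] [[-0.0006, -0.9515, -0.3075, 0.0785], [1.0, -0.0004, -0.0005, 0.0002], [0.0003, -0.3075, 0.9515, -0.1801], [0.0, 0.0, 0.0, 1.0]]
```

View pics/top0.png

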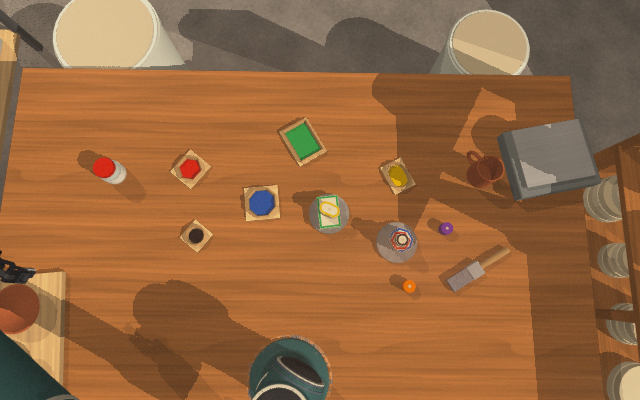

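View pics/side0.png

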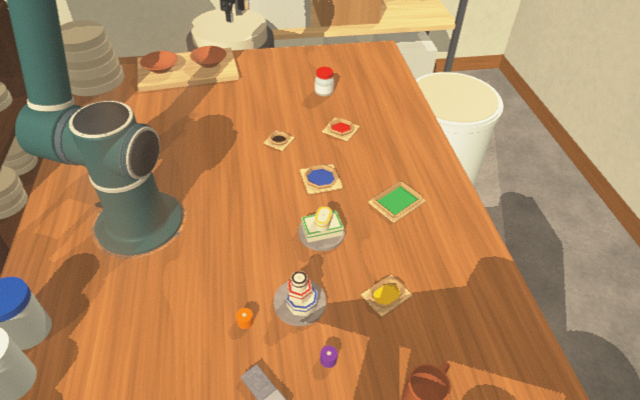

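The top view shows stack A (rect + long) at (329,211) and stack B (oct/hex/round) at (402,240). The cradles are oct (262,203), rect (302,141), hex (190,168), long (397,176) and round (196,236).

Candidates for mould_round:
- Black-bordered disc on stack B at (402,240): the one I want.
- Purple disc at (446,228): decoy.
- Orange disc at (409,286): decoy.
- Black cradle at (196,236): its destination.

```bash
cat > h.py <<'E'
import numpy as np,cv2
from scipy.spatial.transform import Rotation as R
from workcell import bot,cams
def grab(n):
    s=bot.read_state();c=cams.read_camera(n);T=c.get('T')
    if T is None:
        B=np.eye(4);B[:3,:3]=R.from_rotvec(s['tcp_rot']).as_matrix();B[:3,3]=s['tool_pos'];T=B@c['mount']
    return dict(img=c['image'],K=np.array(c['K']),T=np.array(T))
def ray(v,p):
    p=np.atleast_2d(np.float64(p));d=np.c_[p,np.ones(len(p))]@np.linalg.inv(v['K']).T@v['T'][:3,:3].T
    return v['T'][:3,3],d/np.linalg.norm(d,axis=1)[:,None]
def at_z(v,p,z):
    o,d=ray(v,p);return o+d*((z-o[2])/d[:,2])[:,None]
def tri(vs,ps):
    A=0;b=0;L=[]
    for v,p in zip(vs,ps):
        o,d=ray(v,p);M=np.eye(3)-np.outer(d[0],d[0]);A=A+M;b=b+M@o;L.append((o,M))
    X=np.linalg.solve(A,b);return X,[np.linalg.norm(M@(X-o)) for o,M in L]
def proj(v,X):
    q=(np.atleast_2d(X)-v['T'][:3,3])@v['T'][:3,:3]@v['K'].T;return q[:,:2]/q[:,2:]
def rel():
    s=bot.read_state();return s,R.from_rotvec(s['tcp_rot'])
def save(n,im):cv2.imwrite(f'pics/{n}.png',np.ascontiguousarray(im[:,:,::-1]))
E
python3 - <<'E'
from h import *
t=grab('top')
for n,p,z in [('A',(329,211),.068),('B',(402,240),.096),('oct',(262,203),.006),('rect',(302,141),.006),('hex',(190,168),.006),('long',(397,176),.006),('round',(196,236),.006)]:
    print(n,at_z(t,p,z).round(3))
si=grab('side')
print('A',tri([t,si],[(329,210),(323,216)]),'B',tri([t,si],[(402,240),(299,279)]))
print(R.from_rotvec(bot.read_state()['tcp_rot']).as_matrix().round(3))
E
```

```text
A [[ 0.451 -0.103  0.068]]
B [[ 0.371 -0.296  0.096]]
oct [[0.482 0.09  0.006]]
rect [[ 0.672 -0.022  0.006]]
hex [[0.583 0.306 0.006]]
long [[ 0.568 -0.304  0.006]]
round [[0.383 0.275 0.006]]
A (array([ 0.45609729, -0.10284824,  0.06095643]), [np.float64(0.0013311671126354668), np.float64(0.0013311671126355158)]) B (array([ 0.37278413, -0.29691593,  0.09044577]), [np.float64(0.001054136576842694), np.float64(0.0010541365768428252)])
[[-0.901  0.433 -0.   ]
 [ 0.433  0.901 -0.001]
 [ 0.    -0.001 -1.   ]]
```

View pics/wrist0.png

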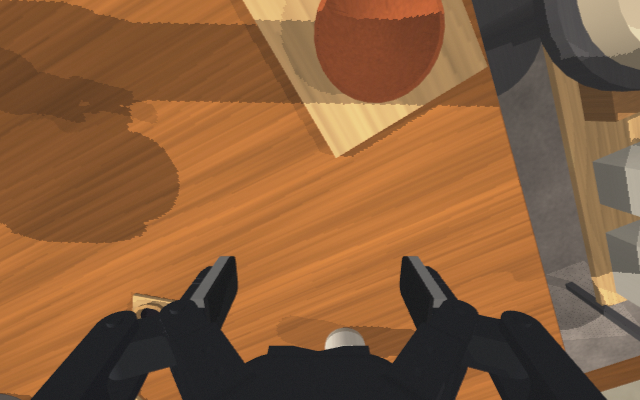

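The wrist camera is usable: fingertips show near (230,260) and (405,260), and image up is tool +x. I'm adding a move planner, then taking two wrist views.

```bash
cat >> h.py <<'E'
def plan(x,y,z,phi,start=None):
    """numbers for play_rows to reach TCP x,y,z with tool y at phi deg; start=(x,y,z,phi) if commanded pose known"""
    if start is None:
        s,r=rel();m=r.as_matrix();start=[*s['tool_pos'],np.degrees(np.arctan2(m[1,1],m[0,1]))]
    a=np.radians(start[3]);d=np.array([x,y,z])-start[:3];c,s_=np.cos(a),np.sin(a)
    sh=np.array([-s_*d[0]+c*d[1],c*d[0]+s_*d[1],-d[2]])/.25;tu=-((phi-start[3]))/45
    print('from',np.round(start,3).tolist(),'shift',sh.round(4).tolist(),'turn',round(tu,4),'rows',int(np.ceil(max(np.linalg.norm(sh)*250/41.7,abs(tu)*45/7.16))))
    return x,y,z,phi
E
python3 - <<'E'
from h import *
p=plan(.40,.40,.25,42);p=plan(.48,.17,.25,20,p);p=plan(.49,-.06,.27,10,p);plan(.48,-.25,.27,0,p)
E
```

```text
from [0.292, 0.608, 0.194, 64.346] shift [-0.7496, -0.5634, -0.2231] turn 0.4966 rows 6
from [0.4, 0.4, 0.25, 42.0] shift [-0.8978, -0.3778, -0.0] turn 0.4889 rows 6
from [0.48, 0.17, 0.25, 20.0] shift [-0.8782, -0.2771, -0.08] turn 0.2222 rows 6
from [0.49, -0.06, 0.27, 10.0] shift [-0.7415, -0.1714, -0.0] turn 0.2222 rows 5
```

Call:
play_rows(
  rows=[
    [[-0.75, -0.56, -0.22], [0, 0, 0.5]],
    [[-0.75, -0.56, -0.22], [0, 0, 0.5]],
    [[-0.75, -0.56, -0.22], [0, 0, 0.5]],
    [[-0.75, -0.56, -0.22], [0, 0, 0.5]],
    [[-0.75, -0.56, -0.22], [0, 0, 0.5]],
    [[-0.75, -0.56, -0.22], [0, 0, 0.5]],
  ],
)

```text
time: 0.75
tool_pos: [0.4017, 0.3986, 0.2508]
tcp_rot: [1.282, 2.867, 0.0]
wrist_force: [-0.0, 0.1, -0.2]
width: 1.001
grip_force: 0.0
```

Call:
play_rows(
  rows=[
    [[-0.9, -0.38, 0], [0, 0, 0.5]],
    [[-0.9, -0.38, 0], [0, 0, 0.5]],
    [[-0.9, -0.38, 0], [0, 0, 0.5]],
    [[-0.9, -0.38, 0], [0, 0, 0.5]],
    [[-0.9, -0.38, 0], [0, 0, 0.5]],
    [[-0.9, -0.38, 0], [0, 0, 0.5]],
    [[-0.9, -0.38, 0], [0, 0, 0.5]],
    [[-0.9, -0.38, 0], [0, 0, 0.5]],
    [[-0.9, -0.38, 0], [0, 0, 0.5]],
  ],
)

```text
time: 1.5
tool_pos: [0.4799, 0.1702, 0.2498]
tcp_rot: [-1.818, -2.562, -0.001]
wrist_force: [-0.2, 0.9, -0.3]
width: 1.002
grip_force: 0.0
```

```bash
python3 - <<'E'
from h import *
import pickle
v=grab('wrist');pickle.dump(v,open('v1.pkl','wb'));save('v1',v['img'])
print(bot.read_state()['time'],bot.read_state()['joint_vel'].round(3))
p=plan(.49,-.06,.27,10);plan(.48,-.25,.27,0,p)
E
```

```text
1.55 [ 0.021  0.002 -0.001 -0.004  0.001 -0.003]
from [0.48, 0.171, 0.25, 19.363] shift [-0.8844, -0.2672, -0.0807] turn 0.2081 rows 6
from [0.49, -0.06, 0.27, 10.0] shift [-0.7415, -0.1714, -0.0] turn 0.2222 rows 5
```

View pics/v1.png

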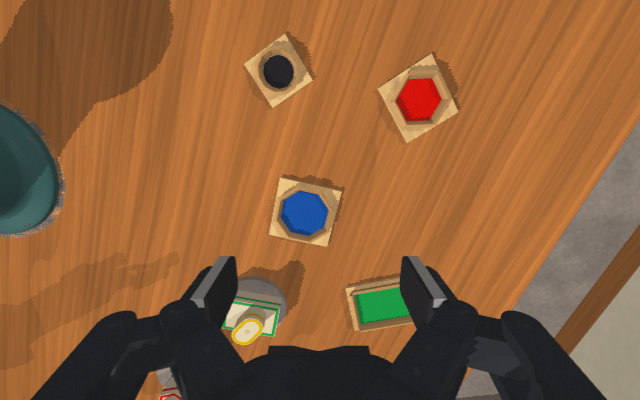

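The first wrist view shows the round cradle at (279,71), hex at (419,99) and oct at (304,213), all clear. Rect and the long stack are partly behind the fingers, so I'm moving on to the second view.

Call:
play_rows(
  rows=[
    [[-0.88, -0.27, -0.08], [0, 0, 0.21]],
    [[-0.88, -0.27, -0.08], [0, 0, 0.21]],
    [[-0.88, -0.27, -0.08], [0, 0, 0.21]],
    [[-0.88, -0.27, -0.08], [0, 0, 0.21]],
    [[-0.88, -0.27, -0.08], [0, 0, 0.21]],
    [[-0.88, -0.27, -0.08], [0, 0, 0.21]],
    [[-0.88, -0.27, -0.08], [0, 0, 0.21]],
    [[-0.88, -0.27, -0.08], [0, 0, 0.21]],
    [[-0.88, -0.27, -0.08], [0, 0, 0.21]],
  ],
)

```text
time: 2.3
tool_pos: [0.4892, -0.0583, 0.2697]
tcp_rot: [-2.019, -2.406, -0.001]
wrist_force: [0.5, 0.2, -0.2]
width: 1.0
grip_force: 0.0
```

```bash
python3 - <<'E'
from h import *
import pickle
v=grab('wrist');pickle.dump(v,open('v2.pkl','wb'));save('v2',v['img'])
E
```

Call:
play_rows(
  rows=[
    [[-0.74, -0.17, 0], [0, 0, 0.22]],
    [[-0.74, -0.17, 0], [0, 0, 0.22]],
    [[-0.74, -0.17, 0], [0, 0, 0.22]],
    [[-0.74, -0.17, 0], [0, 0, 0.22]],
    [[-0.74, -0.17, 0], [0, 0, 0.22]],
    [[-0.74, -0.17, 0], [0, 0, 0.22]],
    [[-0.74, -0.17, 0], [0, 0, 0.22]],
    [[-0.74, -0.17, 0], [0, 0, 0.22]],
  ],
)

```text
time: 3.02
tool_pos: [0.4795, -0.2476, 0.2695]
tcp_rot: [-2.219, -2.222, -0.001]
wrist_force: [0.2, -0.1, -1.3]
width: 1.0
grip_force: 0.0
```

```bash
python3 - <<'E'
from h import *
import pickle
v=grab('wrist');pickle.dump(v,open('v3.pkl','wb'));save('v3',v['img'])
v2=pickle.load(open('v2.pkl','rb'))
save('v23',np.vstack([v2['img'][:290],v['img'][:290]]))
s=bot.read_state();print(s['time'],s['tool_pos'],s['q'].round(2))
E
```

```text
3.0667 [ 0.47951797 -0.24746419  0.26965887] [-0.52 -0.03  1.8   0.    1.38 -0.53]
```

View pics/v23.png

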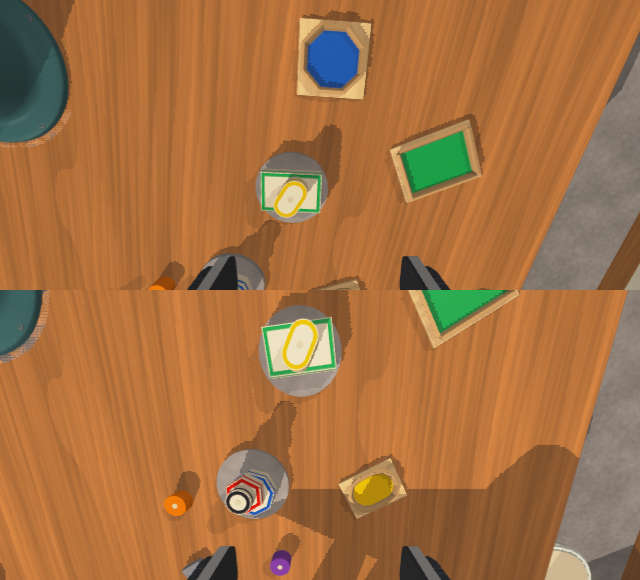

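Stacked views: v2 is the upper half, v3 the lower, so subtract 290 rows for v3.
- **v2:** oct cradle (333,58), rect cradle (437,163), long mould (291,198).
- **v3:** long mould (300,54), round mould (239,211), long cradle (373,199), orange decoy (176,215), purple decoy (281,275).

Next I fit the outlines and triangulate the heights.

```bash
cat >> h.py <<'E'
from scipy.optimize import least_squares
COL={'blue':((100,90,40),(125,255,255)),'green':((55,90,40),(85,255,255)),'yellow':((22,130,60),(33,255,255)),'red':((174,120,60),(185,255,255)),'black':((0,0,0),(180,255,50))}
SH={'oct':('p',[(32,k*45) for k in range(8)]),'rect':('p',[(45,0),(45,180),(30,90),(30,270)]),'hex':('p',[(24,30+60*k) for k in range(6)]),'long':('s',(11,18)),'round':('s',(0,17))}
def mask(v,col,box):
    h=cv2.cvtColor(v['img'],cv2.COLOR_RGB2HSV);h=h.astype(int);H=h[...,0]
    if col=='red': H=np.where(H<90,H+180,H)
    lo,hi=COL[col];m=(H>=lo[0])&(H<=hi[0]) if col!='black' else np.ones_like(H,bool)
    m&=(h[...,1]>=lo[1])&(h[...,2]>=lo[2])&(h[...,2]<=hi[2])
    o=np.zeros(m.shape,np.uint8);x0,y0,x1,y1=box;o[y0:y1,x0:x1]=m[y0:y1,x0:x1]*255;return o
def sdf(name,P):
    k,d=SH[name]
    if k=='p':
        a=np.radians([q[1] for q in d]);return np.max(P@np.array([np.cos(a),np.sin(a)])-np.array([q[0] for q in d]),axis=1)
    c=np.c_[np.clip(P[:,0],-d[0],d[0]),np.zeros(len(P))];return np.linalg.norm(P-c,axis=1)-d[1]
def fit(v,name,col,box,z,hull=True,m=None):
    """best x,y(m),theta(deg), size offset(mm), rms(mm)"""
    m=mask(v,col,box) if m is None else m
    m=cv2.morphologyEx(m,cv2.MORPH_OPEN,np.ones((2,2),np.uint8))
    pts=cv2.convexHull(np.vstack(cv2.findContours(m,0,cv2.CHAIN_APPROX_NONE)[0]))[:,0].astype(float)
    q=np.vstack([np.linspace(a,b,12,endpoint=False) for a,b in zip(pts,np.roll(pts,-1,0))])
    P=at_z(v,q,z)[:,:2]*1e3;c=P.mean(0)
    def f(t):
        a=np.radians(t[2]);return sdf(name,(P-t[:2])@np.array([[np.cos(a),-np.sin(a)],[np.sin(a),np.cos(a)]]))-t[3]
    best=min((least_squares(f,[*c,a,2],loss='soft_l1') for a in ((0,) if name=='round' else range(0,180,15))),key=lambda r:r.cost)
    t=best.x;return np.round([t[0]/1e3,t[1]/1e3,((t[2]+90)%180-90),t[3],np.sqrt(np.mean(f(t)**2))],4)
E
python3 - <<'E'
from h import *
import pickle
v1,v2,v3=[pickle.load(open(f'v{i}.pkl','rb')) for i in(1,2,3)];t=grab('top')
for n,c,L in [('oct','blue',[(v1,(265,170,350,250)),(v2,(290,10,380,105)),(t,(235,180,285,225))]),
 ('rect','green',[(v2,(385,110,490,210)),(t,(270,110,335,170))]),
 ('hex','red',[(v1,(375,50,460,145)),(t,(165,145,215,190))]),
 ('long','yellow',[(v3,(335,165,410,230)),(t,(375,155,420,195))]),
 ('round','black',[(v1,(255,45,305,95)),(t,(178,220,215,252))])]:
    for v,b in L: print('cradle',n,fit(v,n,c,b,.006))
for v,b in [(v2,(265,165,320,225)),(v3,(270,20,335,85)),(t,(310,190,350,225))]: print('long',fit(v,'long','yellow',b,.068))
for v,b in [(v3,(222,195,257,229)),(t,(390,228,414,250))]: print('round',fit(v,'round','black',b,.096))
for z in(.06,.068,.076): print(z,fit(v2,'long','yellow',(265,165,320,225),z),fit(v3,'long','yellow',(270,20,335,85),z))
save('c3',cv2.resize(v3['img'][140:270,150:350],None,fx=4,fy=4,interpolation=cv2.INTER_CUBIC))
E
```

```text
cradle oct [0.4851 0.0909 5.8317 3.496  0.3938]
cradle oct [0.4849 0.0916 6.6506 3.5962 0.2206]
cradle oct [ 0.4808  0.0893 48.7557  2.1177  0.6016]
cradle rect [ 6.7410e-01 -2.4400e-02  3.1297e+01  3.5372e+00  3.7040e-01]
cradle rect [ 6.69300e-01 -2.60000e-02  3.12561e+01  2.16790e+00  8.68900e-01]
cradle hex [ 0.5838  0.306  21.6372  3.5378  0.4036]
cradle hex [ 0.5799  0.3039 21.323   2.3697  0.6926]
cradle long [ 0.5708 -0.3066 27.3368  3.4741  0.3072]
cradle long [ 0.5647 -0.2976 15.5554 -6.1157  2.995 ]
cradle round [  0.3861   0.2754 -15.0374   2.6827   0.232 ]Traceback (most recent call last):
  File "<stdin>", line 9, in <module>
  File "h.py", line 50, in fit
    pts=cv2.convexHull(np.vstack(cv2.findContours(m,0,cv2.CHAIN_APPROX_NONE)[0]))[:,0].astype(float)
                       ~~~~~~~~~^^^^^^^^^^^^^^^^^^^^^^^^^^^^^^^^^^^^^^^^^^^^^^^^
    return _nx.concatenate(arrs, 0, dtype=dtype, casting=casting)
           ~~~~~~~~~~~~~~~^^^^^^^^^^^^^^^^^^^^^^^^^^^^^^^^^^^^^^^
ValueError: need at least one array to concatenate
```

```bash
python3 - <<'E'
from h import *
import pickle
v1,v2,v3=[pickle.load(open(f'v{i}.pkl','rb')) for i in(1,2,3)];t=grab('top');s=grab('side')
for z in(.06,.068,.076): print(z,fit(v2,'long','yellow',(265,165,320,225),z),fit(v3,'long','yellow',(270,20,335,85),z))
print('round',fit(v3,'round','black',(222,195,257,229),.096))
print('rect',fit(v2,'rect','green',(255,165,328,222),.040),fit(v3,'rect','green',(250,20,345,95),.040))
print(tri([v3,t,s],[(239,211),(402,240),(299,278)]))
cr=lambda v,b,k:cv2.resize(v['img'][b[1]:b[3],b[0]:b[2]],None,fx=k,fy=k,interpolation=cv2.INTER_CUBIC)
a=cr(v3,(200,150,300,235),6);b=cr(s,(260,260,340,330),2);a[:140,440:600]=b[:,:160];save('c3',a)
E
```

```text
0.06 [ 0.4578 -0.1067 65.645  -0.6876  0.2932] [ 0.4572 -0.102  65.6059 -0.6841  0.2027]
0.068 [ 0.4581 -0.1041 65.6958 -1.1713  0.2726] [ 0.4577 -0.1034 65.6158 -1.1444  0.1959]
0.076 [ 0.4585 -0.1015 65.744  -1.6534  0.275 ] [ 0.4582 -0.1047 65.6274 -1.604   0.2215]
round [  0.3737  -0.2965 -10.6195  -2.7066   0.4664]
rect [ 0.4564 -0.1026  7.3113 -1.5991  0.4993] [ 0.4559 -0.102   7.2176 -1.4348  0.3014]
(array([ 0.3729233 , -0.2958261 ,  0.09201811]), [np.float64(0.0006570509925364847), np.float64(0.001552478982648742), np.float64(0.0011427878645810829)])
```

View pics/c3.png

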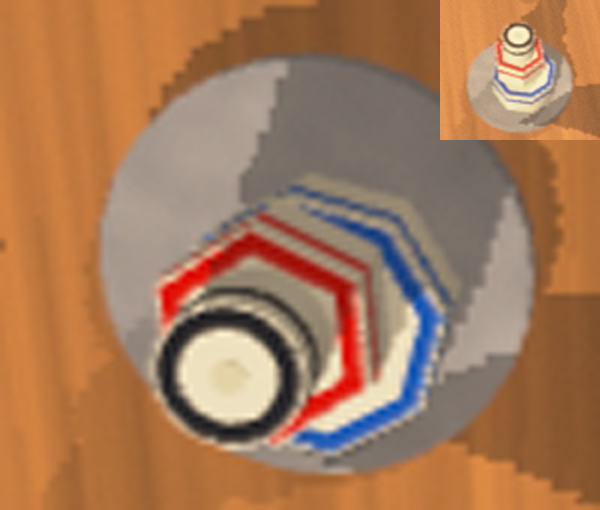

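Everything checks out:
- The long top triangulates to 67 mm (68 expected) and the round top to about 94 mm (96 expected).
- The crop confirms the black-ringed disc sitting on the red hex, on the blue oct.

Next is grasping the round mould, with fingertips about 14 mm below its top so they stay above the cradle rim later.

```bash
python3 - <<'E'
from h import *
st=None
plan(.3735,-.2965,.14,0);plan(.3735,-.2965,.081,0)
print('carry');p=(.3735,-.2965,.081,0)
a=plan(.3735,-.2965,.15,0,p);b=plan(.46,-.06,.17,0,a);c=plan(.43,.15,.15,0,b);d=plan(.386,.2755,.10,0,c);plan(.386,.2755,.0195,0,d)
E
```

```text
from [0.479, -0.248, 0.27, 0.13] shift [-0.1938, -0.4243, 0.52] turn 0.0029 rows 5
from [0.479, -0.248, 0.27, 0.13] shift [-0.1938, -0.4243, 0.756] turn 0.0029 rows 6
carry
from [0.374, -0.296, 0.081, 0.0] shift [0.0, 0.0, -0.276] turn 0.0 rows 2
from [0.374, -0.296, 0.15, 0.0] shift [0.946, 0.346, -0.08] turn 0.0 rows 7
from [0.46, -0.06, 0.17, 0.0] shift [0.84, -0.12, 0.08] turn 0.0 rows 6
from [0.43, 0.15, 0.15, 0.0] shift [0.502, -0.176, 0.2] turn 0.0 rows 4
from [0.386, 0.276, 0.1, 0.0] shift [0.0, 0.0, 0.322] turn 0.0 rows 2
```

Call:
play_rows(
  rows=[
    [[-0.19, -0.42, 0.2], [0, 0, 0]],
    [[-0.194, -0.424, 0.35], [0, 0, 0]],
    [[-0.194, -0.424, 0.45], [0, 0, 0]],
    [[-0.194, -0.424, 0.52], [0, 0, 0]],
    [[-0.194, -0.424, 0.54], [0, 0, 0]],
    [[-0.194, -0.424, 0.56], [0, 0, 0]],
    [[-0.194, -0.424, 0.59], [0, 0, 0]],
    [[-0.194, -0.424, 0.63], [0, 0, 0]],
    [[-0.194, -0.424, 0.67], [0, 0, 0]],
    [[-0.194, -0.424, 0.7], [0, 0, 0]],
    [[-0.194, -0.424, 0.73], [0, 0, 0]],
    [[-0.194, -0.424, 0.75], [0, 0, 0]],
    [[-0.194, -0.424, 0.756], [0, 0, 0]],
    [[-0.194, -0.424, 0.756], [0, 0, 0]],
  ],
)

```text
time: 4.38
tool_pos: [0.3729, -0.2976, 0.0804]
tcp_rot: [-2.221, -2.221, 0.0]
wrist_force: [-0.3, 0.5, -0.3]
width: 0.997
grip_force: 0.0
```

```bash
python3 - <<'E'
from h import *
import pickle
v=grab('wrist');s=bot.read_state();print(s['time'],s['tool_pos'],s['wrist_force'])
save('c4',cv2.resize(v['img'][130:400,160:480],None,fx=2,fy=2))
print(proj(v,[.3735,-.2965,.096]))
E
```

```text
4.4333 [ 0.37314221 -0.29791202  0.08084494] [0.11345564 0.29607054 0.43061013]
[[318.45393974 240.00456873]]
```

View pics/c4.png

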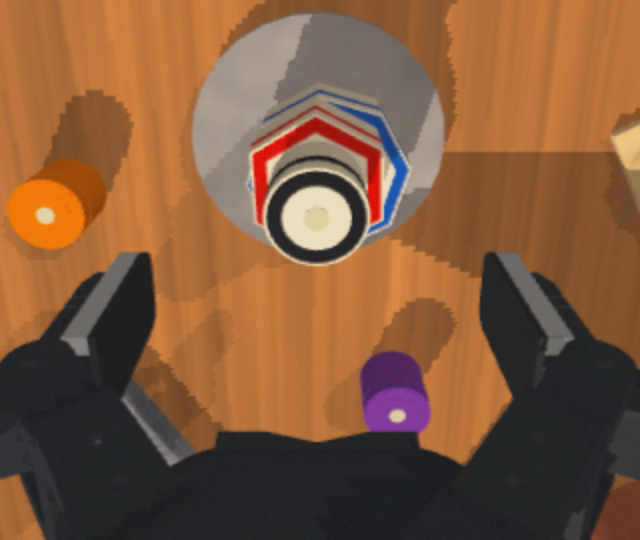

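The disc's centre is at crop (317,216), within 2 px of the predicted point and midway between the fingers. Closing now.

Call:
play_rows(
  rows=[
    [[0, 0, 0], [0, 0, 0]],
    [[0, 0, 0], [0, 0, 0]],
    [[0, 0, 0], [0, 0, 0]],
    [[0, 0, 0], [0, 0, 0]],
    [[0, 0, 0], [0, 0, 0]],
    [[0, 0, 0], [0, 0, 0]],
    [[0, 0, 0], [0, 0, 0]],
    [[0, 0, 0], [0, 0, 0]],
    [[0, 0, 0], [0, 0, 0]],
    [[0, 0, 0], [0, 0, 0]],
  ],
  claw=-1,
  newtons=40,
)

```text
time: 5.27
tool_pos: [0.3731, -0.2979, 0.0809]
tcp_rot: [-2.222, -2.221, -0.0]
wrist_force: [1.0, -0.4, -0.4]
width: -0.001
grip_force: 0.0
```

```bash
python3 - <<'E'
from h import *
v=grab('wrist');s=bot.read_state();print(s['width'],s['grip_force'])
save('c5',cv2.resize(v['img'][130:400,160:480],None,fx=2,fy=2)[:500])
print(proj(v,[s['tool_pos'],[.3735,-.2965,.096]]))
si=grab('side');save('s5',si['img'][200:400,150:450])
E
```

```text
-0.007159224815740069 0.0
[[317.62935117 231.79489106]
 [318.2261895  239.28462053]]
```

View pics/c5.png

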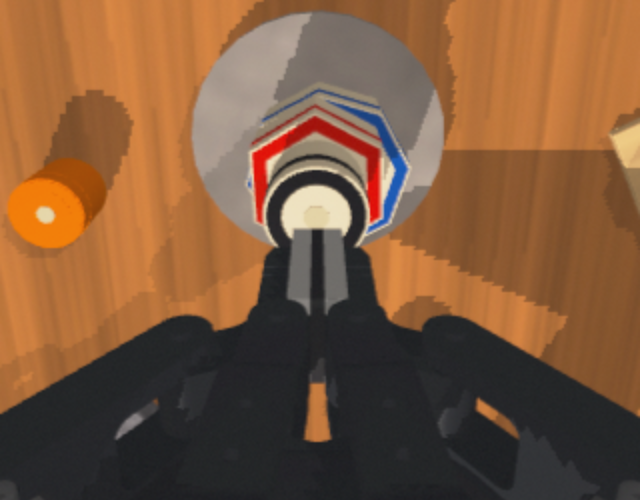

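The fingers shut without touching the disc. In the picture the tips, at crop (317,230), overlap it from above. I'm checking the side view to see where they really are.

```bash
python3 - <<'E'
from h import *
si=grab('side');save('s6',cv2.resize(si['img'][200:320,240:380],None,fx=5,fy=5,interpolation=cv2.INTER_CUBIC))
print(proj(si,[bot.read_state()['tool_pos'],[.3735,-.2965,.096],[.3735,-.2965,.068]])-[240,200])
E
```

```text
[[58.75001303 82.11137621]
 [58.7921226  77.33731935]
 [58.91403052 85.03401846]]
```

View pics/s6.png

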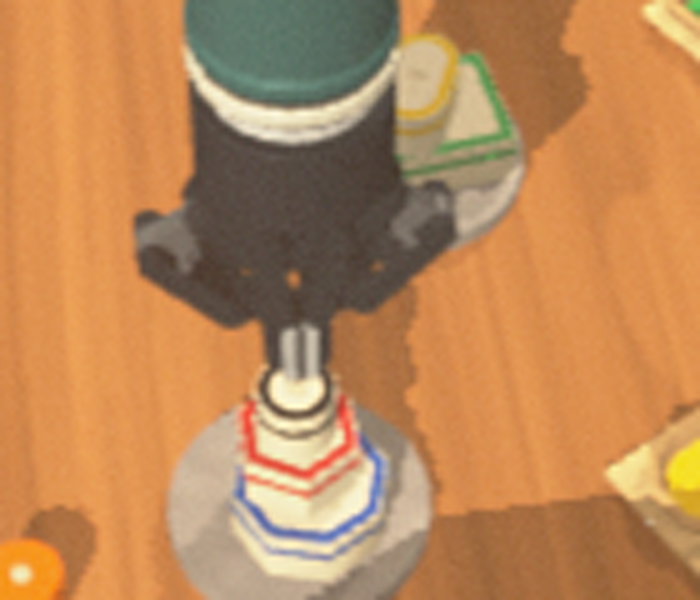

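```bash
python3 - <<'E'
from h import *
v=grab('wrist');si=grab('side')
print(tri([v,si],[(318.5,245),(299.6,274.5)]), bot.read_state()['tool_pos'])
# pad side faces: near edges per camera, 22 wide
o,d=ray(v,(318.5,245));o2,d2=ray(si,(299.6,274.5))
for z in (.081,.085,.09,.095,.1,.105,.11): print(z,at_z(v,(318.5,245),z)[0,1].round(4),at_z(si,(299.6,274.5),z)[0,1].round(4))
E
```

```text
(array([ 0.37450038, -0.29608998,  0.10516566]), [np.float64(0.0008116083665859165), np.float64(0.0008116083665860445)]) [ 0.37304632 -0.29788937  0.0808514 ]
0.081 -0.308 -0.2791
0.085 -0.306 -0.2819
0.09 -0.3035 -0.2854
0.095 -0.3011 -0.289
0.1 -0.2986 -0.2925
0.105 -0.2961 -0.296
0.11 -0.2936 -0.2995
```

The side and wrist views agree that the disc stands where I measured it. The shut fingertips are actually at z ≈ 0.105–0.123, well above the reported TCP at 0.081. I'll open, go 25 mm lower (still clear of the hex on either reading) and close again.

Call:
play_rows(
  rows=[
    [[0, 0, 0], [0, 0, 0]],
    [[0, 0, 0], [0, 0, 0]],
    [[0, 0, 0], [0, 0, 0]],
    [[0, 0, 0], [0, 0, 0]],
    [[0, 0, 0], [0, 0, 0]],
    [[0, 0, 0], [0, 0, 0]],
    [[0, 0, 0.02], [0, 0, 0]],
    [[0, 0, 0.04], [0, 0, 0]],
    [[0, 0, 0.06], [0, 0, 0]],
    [[0, 0, 0.08], [0, 0, 0]],
    [[0, 0, 0.1], [0, 0, 0]],
    [[0, 0, 0.1], [0, 0, 0]],
  ],
  claw=1,
)

```text
time: 6.52
tool_pos: [0.3721, -0.297, 0.0543]
tcp_rot: [-2.22, -2.219, 0.0]
wrist_force: [0.0, 0.2, -0.3]
width: 0.998
grip_force: 0.0
```

Call:
play_rows(
  rows=[
    [[0, 0, 0], [0, 0, 0]],
    [[0, 0, 0], [0, 0, 0]],
    [[0, 0, 0], [0, 0, 0]],
    [[0, 0, 0], [0, 0, 0]],
    [[0, 0, 0], [0, 0, 0]],
    [[0, 0, 0], [0, 0, 0]],
    [[0, 0, 0], [0, 0, 0]],
    [[0, 0, 0], [0, 0, 0]],
  ],
  claw=-1,
  newtons=30,
)

```text
time: 7.18
tool_pos: [0.3734, -0.2982, 0.0565]
tcp_rot: [2.221, 2.221, 0.0]
wrist_force: [-0.9, 1.4, 5.7]
width: 0.364
grip_force: 29.7
```

```bash
python3 - <<'E'
from h import *
v=grab('wrist');si=grab('side');a=cv2.resize(v['img'][190:300,240:400],None,fx=4,fy=4,interpolation=cv2.INTER_CUBIC)
b=cv2.resize(si['img'][240:300,270:330],None,fx=4,fy=4,interpolation=cv2.INTER_CUBIC);a[200:440,400:640]=b;save('c7',a)
s=bot.read_state();print(s['time'],s['width'],s['grip_force'],s['tool_pos'])
E
```

```text
7.2833 0.3633169258920722 29.75396901369095 [ 0.37341476 -0.29818385  0.05649667]
```

View pics/c7.png

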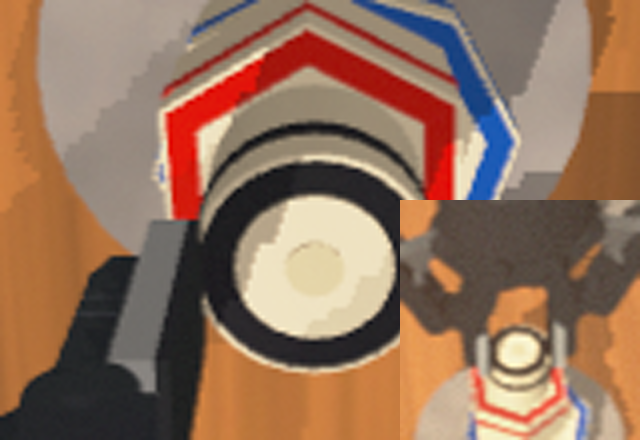

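It's gripped now: width 0.36 and grip force 30 N, with the disc centred. The overlap may be small, so I'll regrasp 5 mm deeper before lifting.

Call:
play_rows(
  rows=[
    [[0, 0, 0], [0, 0, 0]],
    [[0, 0, 0], [0, 0, 0]],
    [[0, 0, 0], [0, 0, 0]],
    [[0, 0, 0], [0, 0, 0]],
    [[0, 0, 0.01], [0, 0, 0]],
    [[0, 0, 0.02], [0, 0, 0]],
    [[0, 0, 0.02], [0, 0, 0]],
  ],
  claw=0.3,
)

```text
time: 7.87
tool_pos: [0.3726, -0.2975, 0.0501]
tcp_rot: [-2.221, -2.22, 0.0]
wrist_force: [-0.9, -0.2, 0.2]
width: 0.65
grip_force: 0.0
```

Call:
play_rows(
  rows=[
    [[0, 0, 0], [0, 0, 0]],
    [[0, 0, 0], [0, 0, 0]],
    [[0, 0, 0], [0, 0, 0]],
    [[0, 0, 0], [0, 0, 0]],
    [[0, 0, 0], [0, 0, 0]],
    [[0, 0, 0], [0, 0, 0]],
  ],
  claw=-1,
)

```text
time: 8.37
tool_pos: [0.3732, -0.298, 0.051]
tcp_rot: [2.221, 2.221, 0.0]
wrist_force: [-0.5, -0.2, 0.3]
width: 0.377
grip_force: 29.8
```

Call:
play_rows(
  rows=[
    [[0, 0, -0.01], [0, 0, 0]],
    [[0, 0, -0.02], [0, 0, 0]],
    [[0, 0, -0.03], [0, 0, 0]],
    [[0, 0, -0.04], [0, 0, 0]],
    [[0, 0, -0.04], [0, 0, 0]],
  ],
)

```text
time: 8.78
tool_pos: [0.3736, -0.2983, 0.0617]
tcp_rot: [2.221, 2.22, 0.0]
wrist_force: [-0.1, -0.3, -0.0]
width: 0.374
grip_force: 29.8
```

```bash
python3 - <<'E'
from h import *
v=grab('wrist');t=bot.read_state();print(t['time'],t['tool_pos'],t['width'],t['grip_force'])
si=grab('side');a=cv2.resize(v['img'][190:300,240:400],None,fx=4,fy=4,interpolation=cv2.INTER_CUBIC)
b=cv2.resize(si['img'][240:300,270:330],None,fx=6,fy=6,interpolation=cv2.INTER_CUBIC)
save('c8',np.hstack([a[:360,:440],b]))
E
```

```text
8.8333 [ 0.37341181 -0.29818356  0.06141302] 0.37835981201343805 29.76861923933029
```

View pics/c8.png

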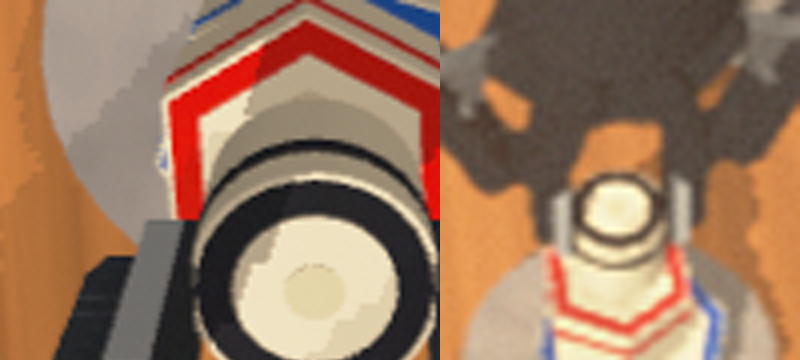

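The disc is lifted cleanly and the hex stays behind. Carrying it to the round cradle.

Call:
play_rows(
  rows=[
    [[0, 0, -0.05], [0, 0, 0]],
    [[0, 0, -0.12], [0, 0, 0]],
    [[0, 0, -0.2], [0, 0, 0]],
    [[0.04, 0.02, -0.24], [0, 0, 0]],
    [[0.1, 0.05, -0.24], [0, 0, 0]],
    [[0.2, 0.1, -0.24], [0, 0, 0]],
    [[0.3, 0.15, -0.24], [0, 0, 0]],
    [[0.41, 0.2, -0.24], [0, 0, 0]],
    [[0.52, 0.25, -0.24], [0, 0, 0]],
    [[0.63, 0.29, -0.24], [0, 0, 0]],
    [[0.74, 0.32, -0.24], [0, 0, 0]],
    [[0.84, 0.34, -0.24], [0, 0, 0]],
    [[0.91, 0.346, -0.24], [0, 0, 0]],
  ],
)

```text
time: 9.97
tool_pos: [0.4599, -0.0675, 0.1207]
tcp_rot: [-2.22, -2.222, -0.001]
wrist_force: [0.7, -0.5, -0.3]
width: 0.378
grip_force: 29.9
```

Call:
play_rows(
  rows=[
    [[0.1, -0.01, 0], [0, 0, 0]],
    [[0.2, -0.02, 0], [0, 0, 0]],
    [[0.31, -0.03, 0], [0, 0, 0]],
    [[0.42, -0.04, 0], [0, 0, 0]],
    [[0.53, -0.05, 0], [0, 0, 0]],
    [[0.64, -0.06, 0], [0, 0, 0]],
    [[0.74, -0.07, 0], [0, 0, 0]],
    [[0.83, -0.08, 0], [0, 0, 0]],
    [[0.88, -0.08, 0], [0, 0, 0]],
  ],
)

```text
time: 10.72
tool_pos: [0.4384, 0.1524, 0.1206]
tcp_rot: [-2.219, -2.222, -0.0]
wrist_force: [-0.5, 0.2, 0.4]
width: 0.379
grip_force: 29.9
```

Call:
play_rows(
  rows=[
    [[0.08, -0.03, 0], [0, 0, 0]],
    [[0.18, -0.08, 0], [0, 0, 0]],
    [[0.28, -0.12, 0.02], [0, 0, 0]],
    [[0.38, -0.16, 0.05], [0, 0, 0]],
    [[0.46, -0.2, 0.1], [0, 0, 0]],
    [[0.5, -0.216, 0.16], [0, 0, 0]],
    [[0.502, -0.216, 0.22], [0, 0, 0]],
    [[0.502, -0.216, 0.25], [0, 0, 0]],
    [[0.502, -0.216, 0.25], [0, 0, 0]],
    [[0.502, -0.216, 0.25], [0, 0, 0]],
  ],
)

```text
time: 11.55
tool_pos: [0.3851, 0.2748, 0.058]
tcp_rot: [-2.221, -2.221, 0.002]
wrist_force: [-0.3, -0.4, 0.4]
width: 0.376
grip_force: 29.9
```

```bash
python3 - <<'E'
from h import *
import pickle
v=grab('wrist');pickle.dump(v,open('v4.pkl','wb'));s=bot.read_state();print(s['time'],s['tool_pos'],s['width'],s['grip_force'],s['wrist_force'].round(1))
p=s['tool_pos']
# disc ring in the hand: top face at tcp+.045
for dz in (.040,.045,.050):
    try: print(dz,fit(v,'round','black',(290,235,347,300),p[2]+dz))
    except Exception as e: print(e)
h=v['img'];save('c9',cv2.resize(h[150:340,220:420],None,fx=4,fy=4)[:600])
plan(.386,.2755,.015,0);plan(.386,.2755,-.0105,0)
E
```

```text
11.6 [0.38582035 0.27508341 0.05872762] 0.37971409257250965 29.87230360507965 [ 0.3 -0.1  0. ]
0.04 [ 0.386   0.2739  0.016  -0.9232  0.1674]
0.045 [ 0.386   0.2768  0.3644 -1.5001  0.1614]
0.05 [  0.386    0.2796 -18.1029  -2.077    0.1554]
from [0.386, 0.275, 0.059, -0.031] shift [0.0017, 0.0007, 0.1749] turn -0.0007 rows 2
from [0.386, 0.275, 0.059, -0.031] shift [0.0017, 0.0007, 0.2769] turn -0.0007 rows 2
```

View pics/c9.png

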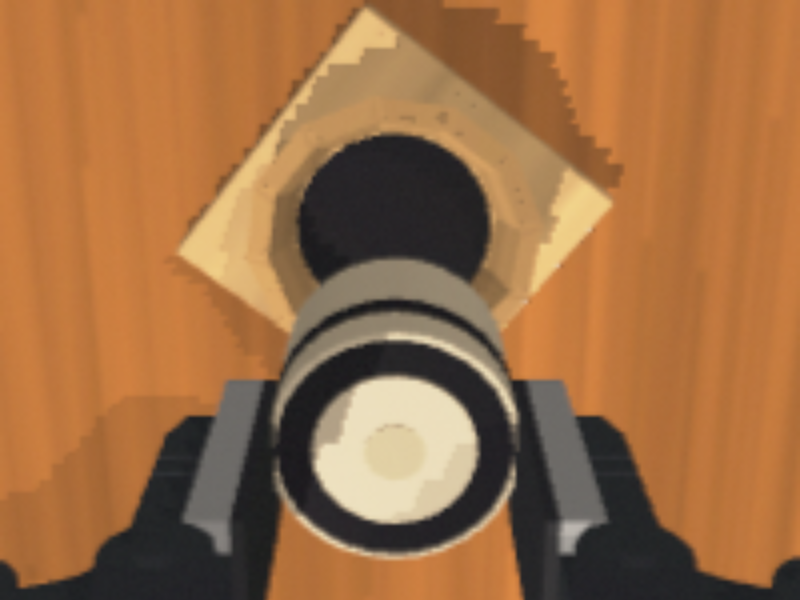

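The disc is held upright over the cradle: disc centre at crop (397,450), cavity centre at (395,215). I lower it in stages and watch the force.

Call:
play_rows(
  rows=[
    [[-0.004, 0, 0.04], [0, 0, 0]],
    [[-0.004, 0, 0.09], [0, 0, 0]],
    [[-0.004, 0, 0.14], [0, 0, 0]],
    [[-0.004, 0, 0.18], [0, 0, 0]],
    [[-0.004, 0, 0.21], [0, 0, 0]],
    [[-0.004, 0, 0.23], [0, 0, 0]],
    [[-0.004, 0, 0.245], [0, 0, 0]],
    [[-0.004, 0, 0.255], [0, 0, 0]],
    [[-0.004, 0, 0.262], [0, 0, 0]],
    [[-0.004, 0, 0.262], [0, 0, 0]],
  ],
)

```text
time: 12.43
tool_pos: [0.3857, 0.2741, -0.0072]
tcp_rot: [2.222, 2.221, 0.0]
wrist_force: [-0.6, 0.1, -0.7]
width: 0.376
grip_force: 29.9
```

Call:
play_rows(
  rows=[
    [[0, 0, 0.004], [0, 0, 0]],
    [[0, 0, 0.008], [0, 0, 0]],
    [[0, 0, 0.008], [0, 0, 0]],
    [[0, 0, 0.008], [0, 0, 0]],
  ],
)

```text
time: 12.77
tool_pos: [0.3857, 0.2742, -0.009]
tcp_rot: [2.222, 2.221, 0.0]
wrist_force: [0.4, 0.4, 0.0]
width: 0.378
grip_force: 29.9
```

Call:
play_rows(
  rows=[
    [[0, 0, 0.004], [0, 0, 0]],
    [[0, 0, 0.006], [0, 0, 0]],
    [[0, 0, 0.006], [0, 0, 0]],
    [[0, 0, 0.006], [0, 0, 0]],
  ],
)

```text
time: 13.1
tool_pos: [0.3856, 0.274, -0.0107]
tcp_rot: [-2.222, -2.221, 0.0]
wrist_force: [-1.3, -0.3, -0.0]
width: 0.376
grip_force: 29.9
```

Call:
play_rows(
  rows=[
    [[0, 0, 0], [0, 0, 0]],
    [[0, 0, 0], [0, 0, 0]],
    [[0, 0, 0], [0, 0, 0]],
    [[0, 0, 0], [0, 0, 0]],
    [[0, 0, 0], [0, 0, 0]],
    [[0, 0, 0], [0, 0, 0]],
  ],
  claw=0.4,
)

```text
time: 13.6
tool_pos: [0.3857, 0.2741, -0.0106]
tcp_rot: [2.222, 2.221, 0.0]
wrist_force: [0.1, -0.2, 1.1]
width: 0.702
grip_force: 0.0
```

Call:
play_rows(
  rows=[
    [[0, 0, -0.04], [0, 0, 0]],
    [[0, 0, -0.1], [0, 0, 0]],
    [[0, 0, -0.2], [0, 0, 0]],
    [[0, 0, -0.32], [0, 0, 0]],
    [[0, 0, -0.44], [0, 0, 0]],
    [[-0.1, 0, -0.54], [0, 0, 0]],
    [[-0.2, 0, -0.6], [0, 0, 0]],
    [[-0.32, 0, -0.62], [0, 0, 0]],
    [[-0.4, 0, -0.62], [0, 0, 0]],
    [[-0.4, 0, -0.62], [0, 0, 0]],
  ],
  claw=1,
)

```text
time: 14.43
tool_pos: [0.3859, 0.1715, 0.1459]
tcp_rot: [2.223, 2.217, 0.002]
wrist_force: [0.3, -0.2, -0.2]
width: 0.998
grip_force: 0.0
```

```bash
python3 - <<'E'
from h import *
v=grab('wrist');s=bot.read_state();print(s['time'],s['tool_pos'],s['width'])
c=proj(v,[.386,.2755,.034])[0].astype(int);print(c)
b=(c[0]-32,c[1]-30,c[0]+32,c[1]+30)
print(fit(v,'round','black',b,.034))
save('c10',cv2.resize(v['img'][b[1]-20:b[3]+20,b[0]-20:b[2]+20],None,fx=4,fy=4))
A=plan(.458,-.1037,.15,-24.3,plan(.47,.07,.15,-12))
E
```

```text
14.4833 [0.38584485 0.17293587 0.14547029] 1.00005835040458
[317  84]
[  0.3858   0.2728 -64.591    1.0392   0.6353]
from [0.386, 0.173, 0.145, -0.172] shift [-0.4107, 0.3379, -0.0181] turn 0.2628 rows 4
from [0.47, 0.07, 0.15, -12.0] shift [-0.6896, 0.0975, -0.0] turn 0.2733 rows 5
```

The round mould is seated: its centre is within about 3 mm of the cradle's, and I'll recheck at the end. Next is the long mould, gripped across its 36 mm.

Call:
play_rows(
  rows=[
    [[-0.1, 0.08, 0], [0, 0, 0.06]],
    [[-0.2, 0.17, 0], [0, 0, 0.13]],
    [[-0.3, 0.25, 0], [0, 0, 0.2]],
    [[-0.38, 0.32, -0.01], [0, 0, 0.25]],
    [[-0.41, 0.338, -0.018], [0, 0, 0.263]],
    [[-0.41, 0.338, -0.018], [0, 0, 0.263]],
  ],
)

```text
time: 14.98
tool_pos: [0.4715, 0.071, 0.1494]
tcp_rot: [2.441, 1.978, 0.001]
wrist_force: [-0.2, 1.4, 0.0]
width: 1.009
grip_force: 0.0
```

Call:
play_rows(
  rows=[
    [[-0.1, 0.01, 0], [0, 0, 0.05]],
    [[-0.22, 0.03, 0], [0, 0, 0.1]],
    [[-0.34, 0.05, 0], [0, 0, 0.15]],
    [[-0.46, 0.07, 0], [0, 0, 0.2]],
    [[-0.57, 0.08, 0.05], [0, 0, 0.25]],
    [[-0.65, 0.09, 0.1], [0, 0, 0.273]],
    [[-0.69, 0.097, 0.16], [0, 0, 0.273]],
    [[-0.69, 0.097, 0.2], [0, 0, 0.273]],
    [[-0.69, 0.097, 0.2], [0, 0, 0.273]],
    [[-0.69, 0.097, 0.2], [0, 0, 0.273]],
  ],
)

```text
time: 15.82
tool_pos: [0.4575, -0.1004, 0.0982]
tcp_rot: [-2.633, -1.709, 0.002]
wrist_force: [0.4, 0.3, 0.5]
width: 0.999
grip_force: 0.0
```

```bash
python3 - <<'E'
from h import *
v=grab('wrist');s=bot.read_state();print(s['time'],s['tool_pos'])
c=proj(v,[.458,-.1037,.068])[0].astype(int);print(c)
for z in (.064,.068): print(fit(v,'long','yellow',(c[0]-48,c[1]-50,c[0]+48,c[1]+50),z))
plan(.458,-.1037,.023,-24.3)
E
```

```text
15.8667 [ 0.45845613 -0.10068904  0.09904272]
[320 219]
[ 0.4562 -0.1047 66.3394 -0.1509  1.2359]
[ 0.4569 -0.1033 66.3238 -0.5751  1.1494]
from [0.458, -0.101, 0.099, -24.029] shift [-0.0117, 0.0032, 0.3042] turn 0.006 rows 2
```

Call:
play_rows(
  rows=[
    [[-0.011, 0.002, 0.03], [0, 0, 0.006]],
    [[-0.011, 0.002, 0.08], [0, 0, 0.006]],
    [[-0.011, 0.002, 0.14], [0, 0, 0.006]],
    [[-0.011, 0.002, 0.19], [0, 0, 0.006]],
    [[-0.011, 0.002, 0.23], [0, 0, 0.006]],
    [[-0.011, 0.002, 0.26], [0, 0, 0.006]],
    [[-0.011, 0.002, 0.28], [0, 0, 0.006]],
    [[-0.011, 0.002, 0.295], [0, 0, 0.006]],
    [[-0.011, 0.002, 0.304], [0, 0, 0.006]],
    [[-0.011, 0.002, 0.304], [0, 0, 0.006]],
  ],
)

```text
time: 16.7
tool_pos: [0.4578, -0.1049, 0.0228]
tcp_rot: [-2.641, -1.702, 0.0]
wrist_force: [0.1, 0.3, -1.0]
width: 0.998
grip_force: 0.0
```

Call:
play_rows(
  rows=[
    [[0, 0, 0], [0, 0, 0]],
    [[0, 0, 0], [0, 0, 0]],
    [[0, 0, 0], [0, 0, 0]],
    [[0, 0, 0], [0, 0, 0]],
    [[0, 0, 0], [0, 0, 0]],
    [[0, 0, 0], [0, 0, 0]],
    [[0, 0, 0], [0, 0, 0]],
    [[0, 0, 0], [0, 0, 0]],
    [[0, 0, 0], [0, 0, 0]],
  ],
  claw=-1,
  newtons=35,
)

```text
time: 17.45
tool_pos: [0.4584, -0.1051, 0.0235]
tcp_rot: [2.64, 1.701, 0.001]
wrist_force: [-0.3, 0.1, 5.6]
width: 0.409
grip_force: 36.3
```

```bash
python3 - <<'E'
from h import *
v=grab('wrist');s=bot.read_state();print(s['time'],s['tool_pos'],s['width'],s['grip_force'],s['wrist_force'])
p=s['tool_pos']
m=s['tcp_rot']
c=proj(v,[.4575,-.1035,.068])[0].astype(int)
b=(c[0]-45,c[1]-65,c[0]+45,c[1]+65);print(c,fit(v,'long','yellow',b,.068))
a=plan(p[0],p[1],.12,-24.3);b=plan(.53,-.2,.12,-43,a);d=plan(.5708,-.3066,.05,-62.7,b)
E
```

```text
17.5 [ 0.45840048 -0.10513825  0.02345855] 0.40702384813532066 36.27774369902909 [-0.71183434 -0.72474103  5.58526223]
[314 263] [ 0.4604 -0.1029 64.6111  0.774   1.1442]
from [0.458, -0.105, 0.023, -24.395] shift [0.0, 0.0, -0.3862] turn -0.0021 rows 3
from [0.458, -0.105, 0.12, -24.3] shift [-0.228, 0.4172, -0.0] turn 0.4156 rows 3
from [0.53, -0.2, 0.12, -43.0] shift [-0.2005, 0.4102, 0.28] turn 0.4378 rows 4
```

Long mould gripped. Lifting it and carrying it to its cradle, turning 38° on the way.

Call:
play_rows(
  rows=[
    [[0, 0, -0.02], [0, 0, 0]],
    [[0, 0, -0.06], [0, 0, 0]],
    [[0, 0, -0.14], [0, 0, 0]],
    [[0, 0, -0.24], [0, 0, 0]],
    [[0, 0, -0.33], [0, 0, 0]],
    [[0, 0, -0.386], [0, 0, 0]],
    [[-0.02, 0.04, -0.386], [0, 0, 0.05]],
    [[-0.05, 0.1, -0.386], [0, 0, 0.1]],
    [[-0.1, 0.19, -0.386], [0, 0, 0.19]],
    [[-0.15, 0.28, -0.386], [0, 0, 0.28]],
    [[-0.2, 0.37, -0.386], [0, 0, 0.37]],
    [[-0.228, 0.417, -0.386], [0, 0, 0.416]],
    [[-0.228, 0.417, -0.386], [0, 0, 0.416]],
  ],
)

```text
time: 18.58
tool_pos: [0.5306, -0.202, 0.1198]
tcp_rot: [2.883, 1.246, 0.001]
wrist_force: [0.6, 0.1, 0.1]
width: 0.408
grip_force: 35.6
```

```bash
python3 - <<'E'
from h import *
s=bot.read_state();print(s['time'],s['tool_pos'],s['width'],s['grip_force'])
plan(.5696,-.3072,.05,-62.7)
E
```

```text
18.5833 [ 0.53057082 -0.20199185  0.11984411] 0.40786106332532646 35.64068270847201
from [0.531, -0.202, 0.12, -43.25] shift [-0.1996, 0.4021, 0.2794] turn 0.4322 rows 4
```

Call:
play_rows(
  rows=[
    [[-0.02, 0.04, 0], [0, 0, 0.05]],
    [[-0.06, 0.12, 0], [0, 0, 0.12]],
    [[-0.1, 0.2, 0], [0, 0, 0.21]],
    [[-0.15, 0.29, 0], [0, 0, 0.31]],
    [[-0.18, 0.36, 0.03], [0, 0, 0.39]],
    [[-0.199, 0.4, 0.08], [0, 0, 0.43]],
    [[-0.199, 0.402, 0.15], [0, 0, 0.432]],
    [[-0.199, 0.402, 0.22], [0, 0, 0.432]],
    [[-0.199, 0.402, 0.27], [0, 0, 0.432]],
    [[-0.199, 0.402, 0.28], [0, 0, 0.432]],
    [[-0.199, 0.402, 0.28], [0, 0, 0.432]],
  ],
)

```text
time: 19.5
tool_pos: [0.567, -0.3035, 0.048]
tcp_rot: [-3.049, -0.746, 0.004]
wrist_force: [0.0, -0.0, -0.2]
width: 0.408
grip_force: 35.6
```

```bash
python3 - <<'E'
from h import *
v=grab('wrist');s=bot.read_state();p=s['tool_pos'];print(s['time'],p,s['width'])
c=proj(v,[p[0],p[1],p[2]+.045])[0].astype(int);m=mask(v,'yellow',(c[0]-60,c[1]-35,c[0]+60,c[1]+80))
print('held',fit(v,'long','yellow',(c[0]-45,c[1]-38,c[0]+45,c[1]+70),p[2]+.0445))
print('cradle',c,proj(v,[.5708,-.3066,.006]))
plan(.5696,-.3072,-.008,-62.7)
save('long_check',v['img'])
E
```

```text
19.55 [ 0.56808817 -0.30415466  0.04929046] 0.40431310662051057
held [ 0.5683 -0.3037 27.5344 -1.2088  0.8243]
cradle [319 266] [[323.64943055 209.62799243]]
from [0.568, -0.304, 0.049, -62.509] shift [-0.0003, 0.0136, 0.2292] turn 0.0042 rows 2
```

Call:
play_rows(
  rows=[
    [[0.002, 0.01, 0.03], [0, 0, 0.004]],
    [[0.002, 0.0136, 0.07], [0, 0, 0.004]],
    [[0.002, 0.0136, 0.12], [0, 0, 0.004]],
    [[0.002, 0.0136, 0.16], [0, 0, 0.004]],
    [[0.002, 0.0136, 0.19], [0, 0, 0.004]],
    [[0.002, 0.0136, 0.21], [0, 0, 0.004]],
    [[0.002, 0.0136, 0.222], [0, 0, 0.004]],
    [[0.002, 0.0136, 0.229], [0, 0, 0.004]],
    [[0.002, 0.0136, 0.233], [0, 0, 0.004]],
    [[0.002, 0.0136, 0.236], [0, 0, 0.004]],
    [[0.002, 0.0136, 0.238], [0, 0, 0.004]],
    [[0.002, 0.0136, 0.238], [0, 0, 0.004]],
    [[0.002, 0.0136, 0.238], [0, 0, 0.004]],
  ],
)

```text
time: 20.63
tool_pos: [0.5709, -0.3079, -0.0097]
tcp_rot: [3.053, 0.74, 0.001]
wrist_force: [0.3, 1.1, -0.7]
width: 0.407
grip_force: 35.6
```

Call:
play_rows(
  rows=[
    [[0, 0, 0], [0, 0, 0]],
    [[0, 0, 0], [0, 0, 0]],
    [[0, 0, 0], [0, 0, 0]],
    [[0, 0, 0], [0, 0, 0]],
    [[0, 0, 0], [0, 0, 0]],
    [[0, 0, 0], [0, 0, 0]],
  ],
  claw=0.4,
)

```text
time: 21.13
tool_pos: [0.5706, -0.3078, -0.0101]
tcp_rot: [3.053, 0.74, 0.0]
wrist_force: [-0.0, 0.5, 0.1]
width: 0.701
grip_force: 0.0
```

Call:
play_rows(
  rows=[
    [[0, 0, -0.04], [0, 0, 0]],
    [[0, 0, -0.1], [0, 0, 0]],
    [[0, 0, -0.2], [0, 0, 0]],
    [[0, 0, -0.32], [0, 0, 0]],
    [[0, 0, -0.44], [0, 0, 0]],
    [[0, -0.1, -0.52], [0, 0, -0.1]],
    [[-0.02, -0.2, -0.56], [0, 0, -0.2]],
    [[-0.1, -0.3, -0.58], [0, 0, -0.3]],
    [[-0.2, -0.4, -0.6], [0, 0, -0.4]],
    [[-0.2, -0.4, -0.6], [0, 0, -0.5]],
    [[-0.2, -0.4, -0.6], [0, 0, -0.6]],
    [[-0.2, -0.4, -0.6], [0, 0, -0.6]],
  ],
  claw=1,
)

```text
time: 22.13
tool_pos: [0.48, -0.2416, 0.1411]
tcp_rot: [2.793, 1.435, 0.001]
wrist_force: [0.7, -1.0, 0.2]
width: 1.001
grip_force: 0.0
```

```bash
python3 - <<'E'
from h import *
import pickle
v=grab('wrist');pickle.dump(v,open('v5.pkl','wb'));s=bot.read_state();p=s['tool_pos'];print(s['time'],p,s['width'])
print('hex/oct/long px',proj(v,[[.372,-.292,.068],[.372,-.29,.04],[.5708,-.3066,.034]]).round())
save('v5',v['img'])
E
```

```text
22.1833 [ 0.48037295 -0.24178539  0.14099563] 1.0020903144643856
hex/oct/long px [[262. 295.]
 [266. 278.]
 [424. 191.]]
```

View pics/v5.png

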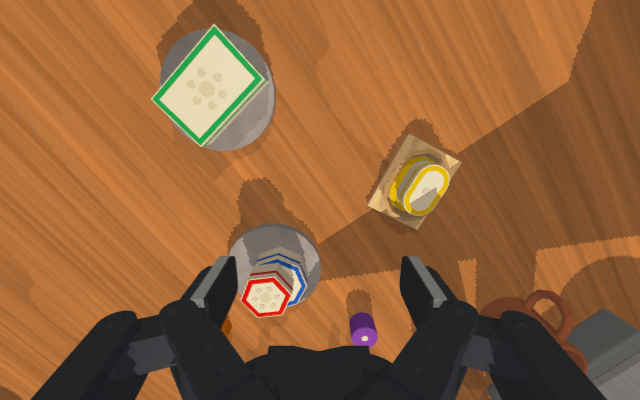

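The long mould is seated in its cradle at (425,190). Rect at (208,87) is unmoved, and hex at (266,297) is fully visible. Fitting hex, rect and oct.

```bash
cat >> h.py <<'E'
def big(v,col,box):
    m=mask(v,col,box);n,l,st,_=cv2.connectedComponentsWithStats(m,connectivity=8)
    return np.uint8(l==1+np.argmax(st[1:,4]))*255
E
python3 - <<'E'
from h import *
import pickle
v=pickle.load(open('v5.pkl','rb'));v3=pickle.load(open('v3.pkl','rb'))
for z in(.064,.068,.072):print('hex',fit(v,'hex',0,0,z,m=big(v,'red',(235,265,300,325))))
print('rect',fit(v,'rect',0,0,.04,m=big(v,'green',(140,15,275,155))))
for b in('red','blue'):
    m=big(v3,b,(210,160,290,235));print(b,cv2.boundingRect(m))
t=grab('top');si=grab('side')
print('long',fit(v,'long','yellow',(385,145,460,225),.034,m=big(v,'yellow',(385,145,460,225))))
hx=proj(si,[[.372,-.292,.068]])[0].astype(int);print(hx)
m=big(si,'red',(hx[0]-25,hx[1]-20,hx[0]+25,hx[1]+20));print('hex side',cv2.boundingRect(m),fit(si,'hex',0,0,.068,m=m))
E
```

```text
hex [  0.37    -0.2998 -88.3917  -0.8718   0.2898]
hex [  0.3725  -0.2979 -88.3916  -1.2317   0.2853]
hex [  0.3749  -0.296  -88.3915  -1.5915   0.2808]
rect [ 0.4546 -0.1016  7.2424 -1.1689  0.2643]
red (227, 189, 34, 34)
blue (249, 186, 24, 39)
long [ 0.5731 -0.3093 26.7382 -1.1276  0.2576]
[297 283]
hex side (289, 276, 22, 20) [  0.3967  -0.3073 -54.0621 -21.9125   0.5461]
```

Hex is at (0.3725, −0.298) with a flat facing 1.6°. Rect is confirmed, and the long mould is within about 3 mm of its cradle centre. Hex next.

```bash
python3 - <<'E'
from h import *
plan(.3725,-.298,.075,1.6);plan(.3725,-.298,.021,1.6)
E
```

```text
from [0.481, -0.242, 0.14, -35.854] shift [-0.4352, -0.2194, 0.262] turn -0.8323 rows 6
from [0.481, -0.242, 0.14, -35.854] shift [-0.4352, -0.2194, 0.478] turn -0.8323 rows 6
```

Call:
play_rows(
  rows=[
    [[-0.06, -0.03, 0], [0, 0, -0.1]],
    [[-0.14, -0.07, 0], [0, 0, -0.22]],
    [[-0.22, -0.11, 0.02], [0, 0, -0.36]],
    [[-0.3, -0.15, 0.05], [0, 0, -0.5]],
    [[-0.37, -0.19, 0.1], [0, 0, -0.64]],
    [[-0.42, -0.215, 0.16], [0, 0, -0.77]],
    [[-0.435, -0.219, 0.21], [0, 0, -0.83]],
    [[-0.435, -0.219, 0.25], [0, 0, -0.832]],
    [[-0.435, -0.219, 0.262], [0, 0, -0.832]],
    [[-0.435, -0.219, 0.262], [0, 0, -0.832]],
    [[-0.435, -0.219, 0.262], [0, 0, -0.832]],
  ],
)

```text
time: 23.2
tool_pos: [0.3731, -0.2981, 0.0747]
tcp_rot: [2.189, 2.253, 0.0]
wrist_force: [0.4, -0.3, 1.1]
width: 0.994
grip_force: 0.0
```

```bash
python3 - <<'E'
from h import *
v=grab('wrist');s=bot.read_state();print(s['time'],s['tool_pos'])
c=proj(v,[.3725,-.298,.068])[0].astype(int)
print(fit(v,'hex',0,0,.068,m=big(v,'red',(c[0]-55,c[1]-50,c[0]+55,c[1]+45))))
plan(.3725,-.298,.021,1.6)
E
```

```text
23.25 [ 0.37339336 -0.29826901  0.07508185]
[  0.3742  -0.2969 -88.2111  -1.0067   0.2088]
from [0.373, -0.298, 0.075, 1.69] shift [0.0012, -0.0035, 0.2163] turn 0.002 rows 2
```

Call:
play_rows(
  rows=[
    [[0.005, 0.003, 0.03], [0, 0, 0]],
    [[0.005, 0.003, 0.07], [0, 0, 0]],
    [[0.005, 0.003, 0.11], [0, 0, 0]],
    [[0.005, 0.003, 0.15], [0, 0, 0]],
    [[0.005, 0.003, 0.18], [0, 0, 0]],
    [[0.005, 0.003, 0.2], [0, 0, 0]],
    [[0.005, 0.003, 0.21], [0, 0, 0]],
    [[0.005, 0.003, 0.216], [0, 0, 0]],
    [[0.005, 0.003, 0.216], [0, 0, 0]],
  ],
)

```text
time: 24.0
tool_pos: [0.373, -0.2967, 0.0201]
tcp_rot: [-2.188, -2.254, 0.0]
wrist_force: [-1.4, 0.1, 0.7]
width: 1.003
grip_force: 0.0
```

Call:
play_rows(
  rows=[
    [[0, 0, 0], [0, 0, 0]],
    [[0, 0, 0], [0, 0, 0]],
    [[0, 0, 0], [0, 0, 0]],
    [[0, 0, 0], [0, 0, 0]],
    [[0, 0, 0], [0, 0, 0]],
    [[0, 0, 0], [0, 0, 0]],
    [[0, 0, 0], [0, 0, 0]],
    [[0, 0, 0], [0, 0, 0]],
  ],
  claw=-1,
  newtons=40,
)

```text
time: 24.67
tool_pos: [0.3737, -0.2973, 0.0212]
tcp_rot: [2.187, 2.253, 0.0]
wrist_force: [0.0, 0.1, 5.4]
width: 0.547
grip_force: 41.8
```

```bash
python3 - <<'E'
from h import *
v=grab('wrist');s=bot.read_state();p=s['tool_pos'];print(s['time'],p,s['width'],s['grip_force'])
c=proj(v,[.374,-.297,.068])[0].astype(int)
print(fit(v,'hex',0,0,.068,m=big(v,'red',(c[0]-55,c[1]-55,c[0]+55,c[1]+50))))
a=plan(p[0],p[1],.10,1.6);b=plan(.47,-.08,.12,1.6,a);d=plan(.53,.14,.12,-4,b);e=plan(.584,.306,.05,-8.4,d)
E
```

```text
24.7167 [ 0.37366023 -0.29732403  0.02115757] 0.5496507204054506 41.83273494243622
[ 0.3745 -0.2973 31.8782 -0.7009  0.1925]
from [0.374, -0.297, 0.021, 1.705] shift [0.0, 0.0, -0.3154] turn 0.0023 rows 2
from [0.374, -0.297, 0.1, 1.6] shift [0.8582, 0.4095, -0.08] turn -0.0 rows 6
from [0.47, -0.08, 0.12, 1.6] shift [0.873, 0.2645, -0.0] turn 0.1244 rows 6
from [0.53, 0.14, 0.12, -4.0] shift [0.6774, 0.1692, 0.28] turn 0.0978 rows 5
```

Call:
play_rows(
  rows=[
    [[0, 0, -0.02], [0, 0, 0]],
    [[0, 0, -0.07], [0, 0, 0]],
    [[0, 0, -0.14], [0, 0, 0]],
    [[0, 0, -0.22], [0, 0, 0]],
    [[0, 0, -0.3], [0, 0, 0]],
    [[0.04, 0.02, -0.36], [0, 0, 0]],
    [[0.1, 0.05, -0.395], [0, 0, 0]],
    [[0.2, 0.1, -0.395], [0, 0, 0]],
    [[0.31, 0.15, -0.395], [0, 0, 0]],
    [[0.42, 0.2, -0.395], [0, 0, 0]],
    [[0.53, 0.25, -0.395], [0, 0, 0]],
    [[0.64, 0.3, -0.395], [0, 0, 0]],
    [[0.74, 0.35, -0.395], [0, 0, 0]],
    [[0.82, 0.39, -0.395], [0, 0, 0]],
    [[0.858, 0.41, -0.395], [0, 0, 0]],
  ],
)

```text
time: 25.97
tool_pos: [0.4692, -0.0768, 0.1187]
tcp_rot: [-2.185, -2.256, -0.0]
wrist_force: [0.1, -0.1, -1.3]
width: 0.545
grip_force: 41.2
```

Call:
play_rows(
  rows=[
    [[0.06, 0.02, 0], [0, 0, 0.01]],
    [[0.15, 0.05, 0], [0, 0, 0.02]],
    [[0.26, 0.08, 0], [0, 0, 0.04]],
    [[0.37, 0.11, 0], [0, 0, 0.05]],
    [[0.48, 0.15, 0], [0, 0, 0.07]],
    [[0.59, 0.18, 0], [0, 0, 0.09]],
    [[0.7, 0.21, 0], [0, 0, 0.1]],
    [[0.8, 0.24, 0], [0, 0, 0.12]],
    [[0.873, 0.264, 0], [0, 0, 0.124]],
    [[0.873, 0.264, 0], [0, 0, 0.124]],
  ],
)

```text
time: 26.8
tool_pos: [0.5292, 0.1435, 0.1189]
tcp_rot: [-2.292, -2.147, -0.001]
wrist_force: [-0.1, 1.0, -0.6]
width: 0.549
grip_force: 41.2
```

Call:
play_rows(
  rows=[
    [[0.06, 0.02, 0], [0, 0, 0.01]],
    [[0.15, 0.04, 0], [0, 0, 0.02]],
    [[0.26, 0.07, 0], [0, 0, 0.04]],
    [[0.37, 0.09, 0], [0, 0, 0.05]],
    [[0.48, 0.12, 0.02], [0, 0, 0.07]],
    [[0.58, 0.145, 0.06], [0, 0, 0.09]],
    [[0.65, 0.16, 0.12], [0, 0, 0.098]],
    [[0.677, 0.169, 0.19], [0, 0, 0.098]],
    [[0.677, 0.169, 0.25], [0, 0, 0.098]],
    [[0.677, 0.169, 0.28], [0, 0, 0.098]],
    [[0.677, 0.169, 0.28], [0, 0, 0.098]],
    [[0.677, 0.169, 0.28], [0, 0, 0.098]],
  ],
)

```text
time: 27.8
tool_pos: [0.5817, 0.3056, 0.0485]
tcp_rot: [-2.377, -2.054, 0.003]
wrist_force: [-0.5, -0.3, -0.9]
width: 0.546
grip_force: 41.3
```

```bash
python3 - <<'E'
from h import *
v=grab('wrist');s=bot.read_state();p=s['tool_pos'];print(s['time'],p,s['width'],s['grip_force'])
c=proj(v,[p[0],p[1],p[2]+.0468])[0].astype(int)
print('held',fit(v,'hex',0,0,p[2]+.0468,m=big(v,'red',(c[0]-55,c[1]-55,c[0]+55,c[1]+50))))
plan(.583,.306,-.0125,-8.4)
E
```

```text
27.85 [0.58256318 0.30607255 0.04964238] 0.5467209539028159 41.250479221343994
held [  0.5828   0.3062 -38.1652  -0.9372   0.1604]
from [0.583, 0.306, 0.05, -8.331] shift [-0.0, 0.0018, 0.2486] turn 0.0015 rows 2
```

Call:
play_rows(
  rows=[
    [[0, 0.004, 0.03], [0, 0, 0.002]],
    [[0, 0.004, 0.07], [0, 0, 0.002]],
    [[0, 0.004, 0.12], [0, 0, 0.002]],
    [[0, 0.004, 0.16], [0, 0, 0.002]],
    [[0, 0.004, 0.195], [0, 0, 0.002]],
    [[0, 0.004, 0.22], [0, 0, 0.002]],
    [[0, 0.004, 0.235], [0, 0, 0.002]],
    [[0, 0.004, 0.242], [0, 0, 0.002]],
    [[0, 0.004, 0.246], [0, 0, 0.002]],
    [[0, 0.004, 0.248], [0, 0, 0.002]],
    [[0, 0.004, 0.248], [0, 0, 0.002]],
    [[0, 0.004, 0.248], [0, 0, 0.002]],
  ],
)

```text
time: 28.85
tool_pos: [0.5837, 0.3069, -0.0122]
tcp_rot: [2.378, 2.053, 0.002]
wrist_force: [-1.5, -0.1, -0.9]
width: 0.553
grip_force: 41.3
```

Call:
play_rows(
  rows=[
    [[0, 0, 0], [0, 0, 0]],
    [[0, 0, 0], [0, 0, 0]],
    [[0, 0, 0], [0, 0, 0]],
    [[0, 0, 0], [0, 0, 0]],
    [[0, 0, 0], [0, 0, 0]],
    [[0, 0, 0], [0, 0, 0]],
  ],
  claw=0.7,
)

```text
time: 29.35
tool_pos: [0.5833, 0.3067, -0.0128]
tcp_rot: [2.378, 2.053, 0.0]
wrist_force: [0.0, 0.4, 1.2]
width: 0.847
grip_force: 0.0
```

Call:
play_rows(
  rows=[
    [[0, 0, -0.04], [0, 0, 0]],
    [[0, 0, -0.1], [0, 0, 0]],
    [[0, 0, -0.2], [0, 0, 0]],
    [[0, 0, -0.32], [0, 0, 0]],
    [[0, 0, -0.44], [0, 0, 0]],
    [[-0.1, 0, -0.52], [0, 0, 0.1]],
    [[-0.22, 0, -0.56], [0, 0, 0.2]],
    [[-0.36, 0, -0.56], [0, 0, 0.35]],
    [[-0.5, 0, -0.56], [0, 0, 0.5]],
    [[-0.65, 0, -0.56], [0, 0, 0.65]],
    [[-0.8, 0, -0.56], [0, 0, 0.8]],
    [[-0.8, 0, -0.56], [0, 0, 0.8]],
    [[-0.8, 0, -0.56], [0, 0, 0.8]],
  ],
  claw=1,
)

```text
time: 30.43
tool_pos: [0.554, 0.1071, 0.128]
tcp_rot: [2.897, 1.214, 0.001]
wrist_force: [0.2, 0.1, 0.9]
width: 1.003
grip_force: 0.0
```

```bash
python3 - <<'E'
from h import *
v=grab('wrist');s=bot.read_state();p=s['tool_pos'];print(s['time'],p,s['width'])
c=proj(v,[.584,.306,.034])[0].astype(int);print(c)
try: print('hex',fit(v,'hex',0,0,.034,m=big(v,'red',(c[0]-40,c[1]-40,c[0]+40,c[1]+40))))
except Exception as e: print(e)
a=plan(.52,.02,.12,-75);plan(.4555,-.102,.06,-82.7,a)
E
```

```text
30.4833 [0.55439293 0.10836686 0.12804256] 0.9979159232423088
[175   6]
attempt to get argmax of an empty sequence
from [0.554, 0.108, 0.128, -44.43] shift [-0.3487, 0.1492, 0.0322] turn 0.6793 rows 5
from [0.52, 0.02, 0.12, -75.0] shift [-0.3755, 0.4046, 0.24] turn 0.1711 rows 4
```

Hex is placed. Next is the rect, gripped across its 60 mm.

Call:
play_rows(
  rows=[
    [[-0.06, 0.03, 0], [0, 0, 0.12]],
    [[-0.13, 0.06, 0.01], [0, 0, 0.26]],
    [[-0.21, 0.09, 0.02], [0, 0, 0.4]],
    [[-0.28, 0.12, 0.03], [0, 0, 0.54]],
    [[-0.35, 0.149, 0.03], [0, 0, 0.68]],
    [[-0.35, 0.149, 0.03], [0, 0, 0.68]],
  ],
)

```text
time: 30.98
tool_pos: [0.5186, 0.0194, 0.1196]
tcp_rot: [3.115, 0.407, -0.002]
wrist_force: [0.1, 0.4, -0.3]
width: 0.999
grip_force: 0.0
```

Call:
play_rows(
  rows=[
    [[-0.05, 0.05, 0], [0, 0, 0.03]],
    [[-0.12, 0.13, 0.02], [0, 0, 0.06]],
    [[-0.2, 0.22, 0.05], [0, 0, 0.1]],
    [[-0.28, 0.3, 0.1], [0, 0, 0.14]],
    [[-0.34, 0.37, 0.15], [0, 0, 0.171]],
    [[-0.375, 0.404, 0.2], [0, 0, 0.171]],
    [[-0.375, 0.404, 0.24], [0, 0, 0.171]],
    [[-0.375, 0.404, 0.24], [0, 0, 0.171]],
    [[-0.375, 0.404, 0.24], [0, 0, 0.171]],
  ],
)

```text
time: 31.73
tool_pos: [0.4557, -0.1004, 0.0595]
tcp_rot: [-3.134, -0.204, 0.001]
wrist_force: [0.5, -0.9, 0.7]
width: 0.997
grip_force: 0.0
```

```bash
python3 - <<'E'
from h import *
v=grab('wrist');s=bot.read_state();p=s['tool_pos'];print(s['time'],p,s['width'])
c=proj(v,[.4555,-.102,.04])[0].astype(int);print(c)
print('rect',fit(v,'rect',0,0,.04,m=big(v,'green',(c[0]-70,c[1]-90,c[0]+70,c[1]+80))))
plan(.4555,-.102,-.009,-82.7)
E
```

```text
31.7833 [ 0.45634294 -0.10052205  0.06008944] 1.0002159877434171
[320 222]
rect [ 0.4535 -0.1019  7.2978 -1.1056  0.1325]
from [0.456, -0.101, 0.06, -82.543] shift [-0.0041, 0.0054, 0.2764] turn 0.0035 rows 2
```

Call:
play_rows(
  rows=[
    [[-0.004, 0.005, 0.03], [0, 0, 0.003]],
    [[-0.004, 0.005, 0.08], [0, 0, 0.003]],
    [[-0.004, 0.005, 0.13], [0, 0, 0.003]],
    [[-0.004, 0.005, 0.18], [0, 0, 0.003]],
    [[-0.004, 0.005, 0.22], [0, 0, 0.003]],
    [[-0.004, 0.005, 0.25], [0, 0, 0.003]],
    [[-0.004, 0.005, 0.267], [0, 0, 0.003]],
    [[-0.004, 0.005, 0.276], [0, 0, 0.003]],
    [[-0.004, 0.005, 0.276], [0, 0, 0.003]],
  ],
)

```text
time: 32.53
tool_pos: [0.4543, -0.1029, -0.0096]
tcp_rot: [-3.135, -0.197, 0.001]
wrist_force: [-1.0, 0.1, 0.2]
width: 0.998
grip_force: 0.0
```

Call:
play_rows(
  rows=[
    [[0, 0, 0], [0, 0, 0]],
    [[0, 0, 0], [0, 0, 0]],
    [[0, 0, 0], [0, 0, 0]],
    [[0, 0, 0], [0, 0, 0]],
    [[0, 0, 0], [0, 0, 0]],
    [[0, 0, 0], [0, 0, 0]],
    [[0, 0, 0], [0, 0, 0]],
    [[0, 0, 0], [0, 0, 0]],
  ],
  claw=-1,
  newtons=60,
)

```text
time: 33.2
tool_pos: [0.4554, -0.1032, -0.0081]
tcp_rot: [3.135, 0.197, 0.003]
wrist_force: [-1.3, 0.3, 4.7]
width: 0.676
grip_force: 65.0
```

```bash
python3 - <<'E'
from h import *
v=grab('wrist');s=bot.read_state();p=s['tool_pos'];print(s['time'],p,s['width'],s['grip_force'],s['wrist_force'])
c=proj(v,[.4555,-.102,.04])[0].astype(int);print(c)
print('rect',fit(v,'rect',0,0,.04,m=big(v,'green',(c[0]-70,c[1]-110,c[0]+70,c[1]+110))))
a=plan(p[0],p[1],.07,-82.7);b=plan(.6,-.05,.08,-68,a);plan(.674,-.0244,.04,-58.7,b)
E
```

```text
33.25 [ 0.45544594 -0.10323779 -0.00809986] 0.6812555170472419 64.96282696723938 [-0.73836301  0.70385888  5.95297058]
[315 268]
rect [ 0.4542 -0.1039  7.099  -0.6971  0.2416]
from [0.455, -0.103, -0.008, -82.819] shift [0.0, 0.0, -0.3124] turn -0.0026 rows 2
from [0.455, -0.103, 0.07, -82.7] shift [0.6006, -0.1378, -0.04] turn -0.3267 rows 4
from [0.6, -0.05, 0.08, -68.0] shift [0.3128, 0.0159, 0.16] turn -0.2067 rows 3
```

Call:
play_rows(
  rows=[
    [[0, 0, -0.02], [0, 0, 0]],
    [[0, 0, -0.06], [0, 0, 0]],
    [[0, 0, -0.12], [0, 0, 0]],
    [[0, 0, -0.19], [0, 0, 0]],
    [[0, 0, -0.26], [0, 0, 0]],
    [[0.02, 0, -0.32], [0, 0, 0]],
    [[0.07, -0.01, -0.35], [0, 0, -0.03]],
    [[0.15, -0.03, -0.35], [0, 0, -0.07]],
    [[0.24, -0.05, -0.35], [0, 0, -0.12]],
    [[0.33, -0.07, -0.35], [0, 0, -0.17]],
    [[0.42, -0.09, -0.35], [0, 0, -0.22]],
    [[0.51, -0.11, -0.35], [0, 0, -0.28]],
    [[0.58, -0.13, -0.35], [0, 0, -0.327]],
    [[0.6, -0.138, -0.35], [0, 0, -0.327]],
    [[0.6, -0.138, -0.35], [0, 0, -0.327]],
  ],
)

```text
time: 34.5
tool_pos: [0.5997, -0.0494, 0.0785]
tcp_rot: [3.084, 0.597, 0.0]
wrist_force: [1.0, 0.7, -2.3]
width: 0.679
grip_force: 64.6
```

Call:
play_rows(
  rows=[
    [[0.04, 0, 0], [0, 0, -0.03]],
    [[0.1, 0, 0], [0, 0, -0.07]],
    [[0.17, 0.01, 0], [0, 0, -0.12]],
    [[0.24, 0.01, 0.02], [0, 0, -0.17]],
    [[0.29, 0.015, 0.05], [0, 0, -0.207]],
    [[0.313, 0.016, 0.09], [0, 0, -0.207]],
    [[0.313, 0.016, 0.13], [0, 0, -0.207]],
    [[0.313, 0.016, 0.16], [0, 0, -0.207]],
    [[0.313, 0.016, 0.16], [0, 0, -0.207]],
    [[0.313, 0.016, 0.16], [0, 0, -0.207]],
  ],
)

```text
time: 35.33
tool_pos: [0.6708, -0.0248, 0.0367]
tcp_rot: [-3.025, -0.844, 0.005]
wrist_force: [-0.0, 0.2, -1.5]
width: 0.678
grip_force: 64.6
```

```bash
python3 - <<'E'
from h import *
v=grab('wrist');s=bot.read_state();p=s['tool_pos'];print(s['time'],p,s['width'],s['grip_force'])
z=p[2]+.048;c=proj(v,[p[0],p[1],z])[0].astype(int);print(c)
print('held',fit(v,'rect',0,0,z,m=big(v,'green',(c[0]-75,c[1]-115,c[0]+75,c[1]+115))))
plan(.674,-.0244,-.0135,-58.7)
E
```

```text
35.3833 [ 0.67175547 -0.02482726  0.03765465] 0.682813155678949 64.56857442855835
[318 268]
held [ 6.70600e-01 -2.58000e-02  3.11285e+01 -9.08400e-01  2.08500e-01]
from [0.672, -0.025, 0.038, -58.814] shift [0.0086, 0.0032, 0.2046] turn -0.0025 rows 2
```

Call:
play_rows(
  rows=[
    [[0.01, 0.003, 0.03], [0, 0, -0.002]],
    [[0.01, 0.003, 0.07], [0, 0, -0.002]],
    [[0.01, 0.003, 0.11], [0, 0, -0.002]],
    [[0.01, 0.003, 0.14], [0, 0, -0.002]],
    [[0.01, 0.003, 0.165], [0, 0, -0.002]],
    [[0.01, 0.003, 0.183], [0, 0, -0.002]],
    [[0.01, 0.003, 0.194], [0, 0, -0.002]],
    [[0.01, 0.003, 0.2], [0, 0, -0.002]],
    [[0.01, 0.003, 0.204], [0, 0, -0.002]],
    [[0.01, 0.003, 0.206], [0, 0, -0.002]],
    [[0.01, 0.003, 0.206], [0, 0, -0.002]],
    [[0.01, 0.003, 0.206], [0, 0, -0.002]],
  ],
)

```text
time: 36.38
tool_pos: [0.6758, -0.0239, -0.0129]
tcp_rot: [3.025, 0.848, 0.001]
wrist_force: [1.1, -0.2, -1.3]
width: 0.677
grip_force: 64.6
```

Call:
play_rows(
  rows=[
    [[0, 0, 0], [0, 0, 0]],
    [[0, 0, 0], [0, 0, 0]],
    [[0, 0, 0], [0, 0, 0]],
    [[0, 0, 0], [0, 0, 0]],
    [[0, 0, 0], [0, 0, 0]],
    [[0, 0, 0], [0, 0, 0]],
  ],
  claw=1,
)

```text
time: 36.88
tool_pos: [0.6756, -0.0239, -0.0132]
tcp_rot: [3.025, 0.848, 0.001]
wrist_force: [-1.0, -0.6, 0.2]
width: 1.002
grip_force: 0.0
```

Call:
play_rows(
  rows=[
    [[0, 0, -0.04], [0, 0, 0]],
    [[0, 0, -0.1], [0, 0, 0]],
    [[0, 0, -0.2], [0, 0, 0]],
    [[0, 0, -0.32], [0, 0, 0]],
    [[0, 0, -0.42], [0, 0, 0]],
    [[-0.1, 0, -0.5], [0, 0, -0.05]],
    [[-0.2, 0, -0.52], [0, 0, -0.1]],
    [[-0.32, 0, -0.52], [0, 0, -0.2]],
    [[-0.45, 0, -0.52], [0, 0, -0.3]],
    [[-0.58, 0, -0.52], [0, 0, -0.4]],
    [[-0.65, 0, -0.52], [0, 0, -0.5]],
    [[-0.65, 0, -0.52], [0, 0, -0.5]],
    [[-0.65, 0, -0.52], [0, 0, -0.5]],
  ],
)

```text
time: 37.97
tool_pos: [0.5369, -0.1089, 0.1185]
tcp_rot: [2.802, 1.417, 0.004]
wrist_force: [0.5, 0.3, -0.3]
width: 1.0
grip_force: 0.0
```

```bash
python3 - <<'E'
from h import *
v=grab('wrist');s=bot.read_state();p=s['tool_pos'];print(s['time'],p,s['width'])
c=proj(v,[.674,-.0244,.034])[0].astype(int);print(c)
try: print('rect',fit(v,'rect',0,0,.034,m=big(v,'green',(max(c[0]-70,0),max(c[1]-75,0),c[0]+70,c[1]+75))))
except Exception as e: print(e)
plan(.42,-.24,.12,-15);
E
```

```text
38.0167 [ 0.53775534 -0.10850687  0.11837633] 1.0004310511341767
[391  21]
rect [ 6.76100e-01 -2.54000e-02  3.13877e+01 -1.30190e+00  4.59240e+00]
from [0.538, -0.109, 0.118, -36.314] shift [-0.7028, -0.0681, -0.0065] turn -0.4736 rows 5
```

Rect is placed. Last mould: the oct.

Call:
play_rows(
  rows=[
    [[-0.06, -0.01, 0], [0, 0, -0.03]],
    [[-0.15, -0.02, 0], [0, 0, -0.08]],
    [[-0.26, -0.03, 0], [0, 0, -0.15]],
    [[-0.38, -0.04, 0], [0, 0, -0.24]],
    [[-0.5, -0.05, 0], [0, 0, -0.33]],
    [[-0.61, -0.06, 0], [0, 0, -0.42]],
    [[-0.7, -0.068, 0], [0, 0, -0.473]],
    [[-0.7, -0.068, 0], [0, 0, -0.473]],
  ],
)

```text
time: 38.68
tool_pos: [0.419, -0.2418, 0.1174]
tcp_rot: [2.491, 1.912, -0.001]
wrist_force: [-0.3, 0.2, -1.3]
width: 1.001
grip_force: 0.0
```

```bash
python3 - <<'E'
from h import *
v=grab('wrist');s=bot.read_state();p=s['tool_pos'];print(s['time'],p)
c=proj(v,[.372,-.29,.04])[0].astype(int);print(c)
b=(c[0]-60,c[1]-60,c[0]+60,c[1]+60);m=big(v,'blue',b);print(cv2.boundingRect(m),b)
for z in(.036,.04): print('oct',fit(v,'oct',0,0,z,m=m))
plan(.373,-.29,.075,0)
E
```

```text
38.7333 [ 0.42011237 -0.24069381  0.11739908]
[285 254]
(264, 237, 61, 54) (np.int64(225), np.int64(194), np.int64(345), np.int64(314))
oct [  0.3769  -0.3071 -16.8404  -0.838    0.2446]
oct [  0.3779  -0.3049 -61.8408  -1.3149   0.2408]
from [0.42, -0.241, 0.117, -15.099] shift [-0.2395, -0.1306, 0.1696] turn -0.3355 rows 3
```

Call:
play_rows(
  rows=[
    [[-0.06, -0.02, 0], [0, 0, 0.01]],
    [[-0.14, -0.04, 0.02], [0, 0, 0.02]],
    [[-0.21, -0.08, 0.06], [0, 0, 0.03]],
    [[-0.27, -0.1, 0.1], [0, 0, 0.037]],
    [[-0.288, -0.104, 0.15], [0, 0, 0.037]],
    [[-0.288, -0.104, 0.19], [0, 0, 0.037]],
    [[-0.288, -0.104, 0.22], [0, 0, 0.037]],
    [[-0.288, -0.104, 0.22], [0, 0, 0.037]],
    [[-0.288, -0.104, 0.22], [0, 0, 0.037]],
  ],
)

```text
time: 39.48
tool_pos: [0.3765, -0.3014, 0.0613]
tcp_rot: [-2.517, -1.879, -0.0]
wrist_force: [0.7, 0.1, -0.1]
width: 0.998
grip_force: 0.0
```

```bash
python3 - <<'E'
from h import *
v=grab('wrist');s=bot.read_state();p=s['tool_pos'];print(s['time'],p)
c=proj(v,[.377,-.304,.04])[0].astype(int);print(c)
b=(c[0]-75,c[1]-70,c[0]+75,c[1]+70);m=big(v,'blue',b);print(cv2.boundingRect(m),b)
f=fit(v,'oct',0,0,.04,m=m);print('oct',f)
plan(f[0],f[1],-.010,((f[2]+22.5+16.8)%45)-22.5-16.8)
E
```

```text
39.5333 [ 0.37673868 -0.30186365  0.0618121 ]
[319 223]
(279, 183, 82, 76) (np.int64(244), np.int64(153), np.int64(394), np.int64(293))
oct [  0.378   -0.3042 -61.3431  -1.1588   0.185 ]
from [0.377, -0.302, 0.062, -16.512] shift [-0.0075, 0.0075, 0.2872] turn -0.0038 rows 2
```

Call:
play_rows(
  rows=[
    [[-0.008, 0.008, 0.03], [0, 0, -0.003]],
    [[-0.008, 0.008, 0.08], [0, 0, -0.003]],
    [[-0.008, 0.008, 0.13], [0, 0, -0.003]],
    [[-0.008, 0.008, 0.18], [0, 0, -0.003]],
    [[-0.008, 0.008, 0.22], [0, 0, -0.003]],
    [[-0.008, 0.008, 0.25], [0, 0, -0.003]],
    [[-0.008, 0.008, 0.272], [0, 0, -0.003]],
    [[-0.008, 0.008, 0.286], [0, 0, -0.003]],
    [[-0.008, 0.008, 0.286], [0, 0, -0.003]],
    [[-0.008, 0.008, 0.286], [0, 0, -0.003]],
  ],
)

```text
time: 40.37
tool_pos: [0.3775, -0.3051, -0.0097]
tcp_rot: [2.516, 1.881, 0.0]
wrist_force: [-0.2, -0.1, -0.7]
width: 0.995
grip_force: 0.0
```

Call:
play_rows(
  rows=[
    [[0, 0, 0], [0, 0, 0]],
    [[0, 0, 0], [0, 0, 0]],
    [[0, 0, 0], [0, 0, 0]],
    [[0, 0, 0], [0, 0, 0]],
    [[0, 0, 0], [0, 0, 0]],
    [[0, 0, 0], [0, 0, 0]],
    [[0, 0, 0], [0, 0, 0]],
    [[0, 0, 0], [0, 0, 0]],
  ],
  claw=-1,
  newtons=60,
)

```text
time: 41.03
tool_pos: [0.3782, -0.3057, -0.0086]
tcp_rot: [2.514, 1.88, 0.001]
wrist_force: [-0.3, 0.2, 5.9]
width: 0.729
grip_force: 66.0
```

```bash
python3 - <<'E'
from h import *
v=grab('wrist');s=bot.read_state();p=s['tool_pos'];print(s['time'],p,s['width'],s['grip_force'],s['wrist_force'])
c=proj(v,[.378,-.304,.04])[0].astype(int);print(c)
print('oct',fit(v,'oct',0,0,.04,m=big(v,'blue',(c[0]-80,c[1]-85,c[0]+80,c[1]+85))))
a=plan(p[0],p[1],.06,-16.5);b=plan(.47,-.12,.08,-5,a);plan(.485,.091,.05,6.2,b)
E
```

```text
41.0833 [ 0.37810893 -0.30568434 -0.00860246] 0.7261620218815404 65.98838373814942 [-0.63027151 -0.3260757   6.33420189]
[316 266]
oct [ 0.3793 -0.3049 28.506  -0.6835  0.2347]
from [0.378, -0.306, -0.009, -16.428] shift [0.0, 0.0, -0.2744] turn 0.0016 rows 2
from [0.378, -0.306, 0.06, -16.5] shift [0.8165, 0.1415, -0.08] turn -0.2556 rows 5
from [0.47, -0.12, 0.08, -5.0] shift [0.846, -0.0138, 0.12] turn -0.2489 rows 6
```

Call:
play_rows(
  rows=[
    [[0, 0, -0.02], [0, 0, 0]],
    [[0, 0, -0.06], [0, 0, 0]],
    [[0, 0, -0.12], [0, 0, 0]],
    [[0, 0, -0.19], [0, 0, 0]],
    [[0, 0, -0.26], [0, 0, 0]],
    [[0.03, 0.01, -0.32], [0, 0, 0]],
    [[0.09, 0.02, -0.354], [0, 0, -0.02]],
    [[0.19, 0.03, -0.354], [0, 0, -0.06]],
    [[0.3, 0.05, -0.354], [0, 0, -0.1]],
    [[0.41, 0.07, -0.354], [0, 0, -0.13]],
    [[0.52, 0.09, -0.354], [0, 0, -0.16]],
    [[0.63, 0.11, -0.354], [0, 0, -0.2]],
    [[0.73, 0.13, -0.354], [0, 0, -0.24]],
    [[0.8, 0.14, -0.354], [0, 0, -0.256]],
    [[0.816, 0.142, -0.354], [0, 0, -0.256]],
  ],
)

```text
time: 42.33
tool_pos: [0.4699, -0.1169, 0.0792]
tcp_rot: [-2.312, -2.127, -0.002]
wrist_force: [-0.1, -0.5, -2.3]
width: 0.726
grip_force: 65.8
```

Call:
play_rows(
  rows=[
    [[0.06, 0, 0], [0, 0, -0.02]],
    [[0.15, 0, 0], [0, 0, -0.05]],
    [[0.26, -0.004, 0], [0, 0, -0.08]],
    [[0.37, -0.006, 0], [0, 0, -0.11]],
    [[0.48, -0.008, 0], [0, 0, -0.14]],
    [[0.59, -0.01, 0], [0, 0, -0.17]],
    [[0.7, -0.012, 0.02], [0, 0, -0.21]],
    [[0.79, -0.013, 0.05], [0, 0, -0.24]],
    [[0.84, -0.014, 0.09], [0, 0, -0.249]],
    [[0.846, -0.014, 0.12], [0, 0, -0.249]],
    [[0.846, -0.014, 0.14], [0, 0, -0.249]],
    [[0.846, -0.014, 0.14], [0, 0, -0.249]],
    [[0.846, -0.014, 0.14], [0, 0, -0.249]],
  ],
)

```text
time: 43.42
tool_pos: [0.4831, 0.0906, 0.0434]
tcp_rot: [-2.097, -2.338, 0.002]
wrist_force: [0.5, -0.2, -1.1]
width: 0.726
grip_force: 65.7
```

```bash
python3 - <<'E'
from h import *
v=grab('wrist');s=bot.read_state();p=s['tool_pos'];print(s['time'],p,s['width'],s['grip_force'])
z=p[2]+.0486;c=proj(v,[p[0],p[1],z])[0].astype(int);print(c)
print('held',fit(v,'oct',0,0,z,m=big(v,'blue',(c[0]-80,c[1]-60,c[0]+80,c[1]+85))))
plan(.485,.091,-.0141,6.2)
E
```

```text
43.4667 [0.48365797 0.09070613 0.04377358] 0.7226330356381298 65.72026219364488
[318 269]
held [ 0.4841  0.092  51.0176 -0.795   0.2315]
from [0.484, 0.091, 0.044, 6.212] shift [0.0006, 0.0055, 0.2315] turn 0.0003 rows 2
```

Call:
play_rows(
  rows=[
    [[-0.002, 0.005, 0.03], [0, 0, 0]],
    [[-0.002, 0.005, 0.07], [0, 0, 0]],
    [[-0.002, 0.005, 0.12], [0, 0, 0]],
    [[-0.002, 0.005, 0.16], [0, 0, 0]],
    [[-0.002, 0.005, 0.19], [0, 0, 0]],
    [[-0.002, 0.005, 0.21], [0, 0, 0]],
    [[-0.002, 0.005, 0.221], [0, 0, 0]],
    [[-0.002, 0.005, 0.226], [0, 0, 0]],
    [[-0.002, 0.005, 0.229], [0, 0, 0]],
    [[-0.002, 0.005, 0.231], [0, 0, 0]],
    [[-0.002, 0.005, 0.231], [0, 0, 0]],
    [[-0.002, 0.005, 0.231], [0, 0, 0]],
  ],
)

```text
time: 44.47
tool_pos: [0.4854, 0.0915, -0.0137]
tcp_rot: [2.096, 2.34, 0.001]
wrist_force: [-0.2, -0.3, -2.0]
width: 0.725
grip_force: 65.7
```

Call:
play_rows(
  rows=[
    [[0, 0, 0], [0, 0, 0]],
    [[0, 0, 0], [0, 0, 0]],
    [[0, 0, 0], [0, 0, 0]],
    [[0, 0, 0], [0, 0, 0]],
    [[0, 0, 0], [0, 0, 0]],
    [[0, 0, 0], [0, 0, 0]],
  ],
  claw=1,
)

```text
time: 44.97
tool_pos: [0.485, 0.0914, -0.014]
tcp_rot: [2.096, 2.34, 0.0]
wrist_force: [-0.0, 1.5, -0.3]
width: 1.003
grip_force: 0.0
```

Call:
play_rows(
  rows=[
    [[0, 0, -0.04], [0, 0, 0]],
    [[0, 0, -0.1], [0, 0, 0]],
    [[0, 0, -0.2], [0, 0, 0]],
    [[0, 0, -0.32], [0, 0, 0]],
    [[0, 0, -0.45], [0, 0, 0]],
    [[0, 0, -0.58], [0, 0, 0]],
    [[0, 0, -0.7], [0, 0, 0]],
    [[0, 0, -0.82], [0, 0, 0]],
    [[0, 0, -0.95], [0, 0, 0]],
    [[0, 0, -1], [0, 0, 0]],
    [[0, 0, -1], [0, 0, 0]],
    [[0, 0, -1], [0, 0, 0]],
    [[0, 0, -1], [0, 0, 0]],
  ],
)

```text
time: 46.05
tool_pos: [0.4836, 0.0912, 0.2339]
tcp_rot: [-2.095, -2.339, 0.004]
wrist_force: [-0.1, -1.0, -0.6]
width: 0.995
grip_force: 0.0
```

Call:
play_rows(
  rows=[
    [[-0.1, 0, 0], [0, 0, 0]],
    [[-0.2, 0, 0], [0, 0, 0]],
    [[-0.3, 0, 0], [0, 0, 0]],
    [[-0.4, 0, -0.1], [0, 0, 0]],
    [[-0.48, 0, -0.2], [0, 0, 0]],
    [[-0.5, 0, -0.3], [0, 0, 0]],
    [[-0.5, 0, -0.4], [0, 0, 0]],
    [[-0.5, 0, -0.4], [0, 0, 0]],
    [[-0.5, 0, -0.4], [0, 0, 0]],
    [[-0.5, 0, -0.4], [0, 0, 0]],
  ],
)

```text
time: 46.88
tool_pos: [0.4976, -0.0327, 0.3332]
tcp_rot: [-2.094, -2.337, 0.004]
wrist_force: [-0.1, -0.7, -0.6]
width: 0.998
grip_force: 0.0
```

```bash
python3 - <<'E'
from h import *
v=grab('wrist');s=bot.read_state();print(s['time'],s['tool_pos'],s['wrist_force'])
si=grab('side');tiles=[]
for n,c,X in [('oct','blue',(.485,.091)),('rect','green',(.674,-.0244)),('hex','red',(.584,.306)),('long','yellow',(.5708,-.3066)),('round','black',(.386,.2755))]:
    q=proj(v,[*X,.034])[0].astype(int);r=40
    try: print(n,q,fit(v,n,0,0,.034,m=big(v,c,(max(q[0]-r,0),max(q[1]-r,0),q[0]+r,q[1]+r))),X)
    except Exception as e: print(n,q,e)
    for V in (v,si):
        q=proj(V,[*X,.02])[0].astype(int);b=cv2.copyMakeBorder(V['img'],40,40,40,40,0)[q[1]:q[1]+80,q[0]:q[0]+80] if 0<q[0]<640 and 0<q[1]<400 else np.zeros((80,80,3),np.uint8)
        if b.shape[:2]!=(80,80): b=np.zeros((80,80,3),np.uint8)
        tiles.append(cv2.resize(b,(160,160),interpolation=cv2.INTER_CUBIC))
save('fin',np.vstack([np.hstack(tiles[0::2]),np.hstack(tiles[1::2])]))
E
```

```text
46.9333 [ 0.49734956 -0.03253405  0.33285546] [ 0.51252517 -0.56056819 -0.61758693]
oct [319  81] [  0.4853   0.089  -39.5422   1.6763   0.8143] (0.485, 0.091)
rect [422 167] [ 6.77700e-01 -2.55000e-02  3.13817e+01 -1.83570e+00  4.07500e-01] (0.674, -0.0244)
hex [410 -82] attempt to get argmax of an empty sequence
long [340 300] [ 0.575  -0.3099 26.3515 -1.7267  0.486 ] (0.5708, -0.3066)
round [262 -73] [  0.4182  -0.4541 -44.2341  66.8712  18.3742] (0.386, 0.2755)
```

View pics/fin.png

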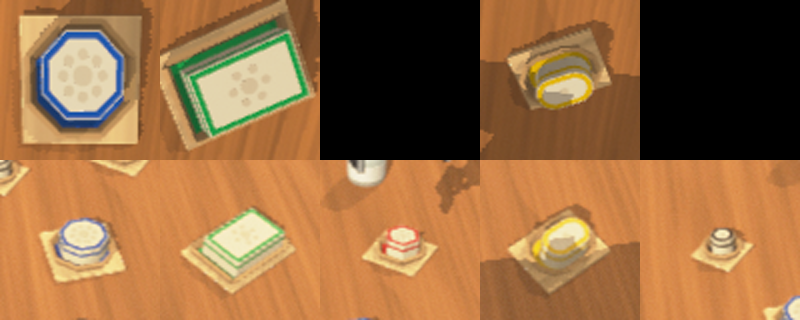

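The crops show all five moulds sitting in their own cradles, patterned face up. One quick numeric check of seated heights across views before handing in.

```bash
python3 - <<'E'
from h import *
import pickle
v=grab('wrist');v5=pickle.load(open('v5.pkl','rb'));si=grab('side')
def cen(V,n,c,X,r=35):
    q=proj(V,[*X,.034])[0].astype(int);m=big(V,c,(max(q[0]-r,0),max(q[1]-r,0),q[0]+r,q[1]+r))
    f=fit(V,n,0,0,.034,m=m);return proj(V,[f[0],f[1],.034])[0],f
for n,c,X,Vs in [('long','yellow',(.5731,-.3093),[v,v5,si]),('rect','green',(.674,-.0244),[v,si]),('hex','red',(.584,.306),[si]),('oct','blue',(.485,.091),[si]),('round','black',(.386,.2755),[si])]:
    r=[cen(V,n,c,X,40 if n=='rect' else 28 if V is not si else 24) for V in Vs]
    print(n,[q[1].tolist() for q in r])
    if len(Vs)>1: print('  tri',tri(Vs,[q[0] for q in r]))
E
```

```text
long [[0.5748, -0.3098, 25.17, -1.8182, 0.5323], [0.5731, -0.3093, 26.7382, -1.1276, 0.2576], [0.5707, -0.3141, 31.3205, 1.3884, 3.6198]]
  tri (array([ 0.57366712, -0.31153646,  0.03030672]), [np.float64(0.0018669543557688793), np.float64(0.0004929010421733618), np.float64(0.0017963734245988823)])Traceback (most recent call last):
  File "<stdin>", line 8, in <module>
  File "<stdin>", line 6, in cen
  File "h.py", line 50, in fit
    pts=cv2.convexHull(np.vstack(cv2.findContours(m,0,cv2.CHAIN_APPROX_NONE)[0]))[:,0].astype(float)
                       ~~~~~~~~~^^^^^^^^^^^^^^^^^^^^^^^^^^^^^^^^^^^^^^^^^^^^^^^^
    return _nx.concatenate(arrs, 0, dtype=dtype, casting=casting)
           ~~~~~~~~~~~~~~~^^^^^^^^^^^^^^^^^^^^^^^^^^^^^^^^^^^^^^^
ValueError: need at least one array to concatenate
```

```bash
python3 -c "
from h import *
print(bot.finish_job())"
```

```text
the job is handed in; nothing more can be done
None
```

All five moulds are laid face up in their matching cradles with no drops, and the job was handed in at about 47 s of the 109 s allowed; the judge's verdict was not shown. I confirmed seating by eye for all five, but the closing height check ran only for the long mould (it fits a seated position) before the script stopped on an error at the rect.

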